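# Check an angle gauge on the stud block

## Robot

A 7-joint arm with a two-finger parallel gripper is mounted at the origin on the work surface. World frame = base frame: x ahead of the robot, y to its left, z up, the work surface at z = 0. Lengths are in m, angles in rad, forces in N, time in s.
With the tool pointing down it reaches from about 0.425 to 0.875 m from the base axis. Payload 9.9 kg.
Tool frame: the origin (TCP) lies midway between the tips of the shut fingers; the grasp point (between the pads) lies 19 mm behind it; z points along the fingers, x is the direction in which the jaws open and shut, and the axes are right-handed (so a half turn about z gives the same grasp; the last joint's range is limited). The gripper opens to 85 mm and grips with 20 to 120 N. Pads are 22 mm wide; open, the fingers measure 114 mm over their backs; the gripper's body (76 mm by 85 mm) begins 54 mm behind the grasp point. The pads swing forward as they close: fully open they stand 13 mm farther back than shut.
Start: joints at [-1.202, 0.576, 0.025, 1.437, -0.015, 1.129, -0.057], TCP at [0.295, 0.607, 0.202] pointing down, gripper open.
Joint ranges: [-2.76, 2.76], [-0.34, 2.15], [-1.52, 1.57], [0.19, 2.46], [-1.09, 4.23], [0.17, 1.99], [-2.82, 2.82]. Speed limits (rad/s): [2.22, 2.22, 3.01, 3.01, 3.14, 3.14, 3.14].

## Interface

Orientations are given as [roll, pitch, yaw] about the fixed x, y, z axes, in that order (R = Rz(yaw) Ry(pitch) Rx(roll)).
In Python, from bench import env gives the robot as it stands.
- The arm moves only by the tool send_rows, never from a script. Its argument "moves" is a list of rows, each an object of numbers: "ax", "ay", "az": the turn, a rotation vector about the world's x, y, z in degrees; "tx", "ty", "tz": the shift along the world's x, y, z in m; "jaw": the closure, from 0 (fully open) to 1 (shut). In form: [{"ax": .., "ay": .., "az": .., "tx": .., "ty": .., "tz": .., "jaw": ..}, ...]. A call has 1 to 8 rows; each row shifts and turns the pose as measured when the row begins; what a row does not reach is not made up. A row lasts 1/10 s, in which the tool goes at most 50 mm and 8.59 degrees, less where a joint would pass 70% of its speed; a pose out of reach is approached as far as the arm can. A call with a gripper value outside its range is refused whole. The fingers move at their own pace and stop on an object; the grip force is fixed at half the most. Time passes only in rows, so rows that do not move let the fingers close. It gives the time, the measured TCP pose, the force and the opening at its end, in the units of the state.
- env.get_obs(): the state, without advancing time (a new reading comes with each control period).
- env.camera(name): name is "scene" or "side" or "wrist"; returns (picture, depth): 384x512x3 uint8, red, green, blue; 384x512 float32, m along the optical axis (not along the pixel's ray), 0 where there is no reading.
- env.get_calibration(name): a dict with "mtx" (3x3 intrinsics, pixels), "distortion" ([k1, k2, p1, p2, k3] as OpenCV has them; the pictures are not rectified), "extrinsics" (4x4, takes a point from camera to world coordinates); the wrist camera has in their place "hand_eye" (4x4, takes a point from camera to tool coordinates, whose origin is the TCP and whose axes are the tool frame's). Camera axes: x right, y down, z forward; pixel columns grow to the right and rows downward; lengths in m; the calibration is good to about 2 mm. A picture is of the moment at which its call begins: read the wrist's pose just before it. get_calibration takes no time and is no camera call.
- env.hand_in(): hands the job in, once; it reports no verdict.
Trained networks look in the newest picture that a camera, given by its name, has taken for a name from the list of things; names that differ only in an ending like _2 or _b are one class to them, and where a whole thing is asked for, a point or a joint stands for the part that bears it (a point fixed in the world has none). Each returns a list of dicts, best first, with "conf" (0 to 1); they miss things now and then, are a little off and sometimes report something else, mostly with a low value. They report only what shows in the picture. A call takes as long as a camera call. They do not tell look-alikes from the thing itself.
- env.silhouettes(target, camera): "region" (384x512 bool, what is visible of it) and "point" ([column, row] in pixels, amid what is visible of it).
- env.spot_point(target, camera): "point" ([column, row] in pixels: a listed point, or the origin of a listed thing).
The state is a dict: "t": time; "joint_positions": joint angles; "qd": joint speeds; "effort": joint torques, N m; "tcp_pos": TCP position; "orientation": TCP orientation; "contact_force": force on the tool from outside, world axes, zero at the start; "ft_torque": the same for the moment, N m; "opening": opening from 0.0 (shut) to 1.0 (fully open).
Only numpy, scipy, OpenCV 4.12 (cv2) and the standard library are available. Lean on these libraries where they do the work, as an engineer would, in place of code of your own. Each camera call takes 0.05 s, during which the arm holds its last target. There are 200 camera calls.

## Task

Slide the wooden block with the round-headed steel stud along the bench, without lifting it, until it stands wholly inside the taped ring. Then take the angle gauge by its grip, set the notch in its foot onto the head of that stud and rock it sideways until its swinging pointer settles on the small tab at the edge of the dial. Finish still holding it there: gauge in the gripper and resting on the stud, pointer still on the tab, block still in the ring, and the other things on the bench left undisturbed.

Things in the scene. Friction and masses are not known exactly. Their poses are not given: they have to be found in the camera images.
- block: joist offcut of plain wood, 95 x 95 mm and 45 mm high, about 0.6 kg, loose on the bench; too wide to grip, so it is pushed. Origin: centre of its underside, z up. A steel stud stands in the middle of its top: shank 14 mm thick with a rough ball head 22 mm across, slightly lumpy (under 1 mm), whose top is 88 mm above the bench.
- stud_head (a point): centre of the stud's ball head, on the block's middle axis, 77 mm above the block's underside
- ring: ring of pale tape stuck flat on the bench, 170 mm outer and 160 mm inner across; origin at its centre. The block stands in it at any yaw, centred within 18 mm.
- gauge: loose angle gauge, 0.45 kg, 214 mm high, upright on the bench. Origin: centre of its underside, z up, dial facing its +x. Aluminium foot 50 mm (x) x 80 mm (y) x 40 mm high, with a V notch along x underneath. Above it a round dial, 137 mm across, 12 mm thick, centre 100 mm up; on top a black grip. On the stud it is rocked about its x axis (sideways as one faces the dial), up to 0.5 rad either way
- notch_seat (a point): where the ball's centre lies when the notch sits on the stud: on the gauge's middle axis, 4.4 mm above its underside. The V notch runs right through along the gauge's x, sides at 45 degrees, 40 mm wide at the underside, 20 mm deep.
- grip (a point): point on the gauge's middle axis, 192 mm above its underside, in the grip: a black block 22 mm (x) x 30 mm (y), from 162 to 214 mm above the underside
- pointer (a joint): angle (rad) of the gauge's swinging dark pointer about the gauge's +x axis, relative to the gauge. It hangs plumb from the dial's centre, 54 mm long, and swings for about 2 s before it settles: 0 with the gauge upright, and -a once the gauge is tilted by +a about its own +x axis.
- pointer_tip (a point): lower tip of the pointer, 54 mm from the dial's centre
- tab (a joint): angle (rad) of the dark tab, 8 mm wide, clamped on the dial's rim, about the same axis and with the same sign as the pointer; 0 is straight below the dial's centre. It lies between 0.12 and 0.36 and stays put. The pointer is on the tab when both angles agree within about 0.07 rad.
- tab_mark (a point): middle of the tab's inner edge, 54 mm from the dial's centre, where the pointer's tip has to stand
- tape_roll: bystander: roll of tape lying flat, 80 mm across, 40 mm high; origin at the centre of its underside
- parts_box: bystander: open cardboard box of glass tubes, 110 x 180 mm, 50 mm high; origin at the centre of its underside
- beaker: bystander: green glass beaker, 68 mm across, 75 mm high; origin at the centre of its underside
Things that resemble listed ones, but are neither listed nor needed, are in the scene too. Leave any purple look-alike of the gauge alone.

How it is judged:
On the way, in this order (a step that is already met when the one before it is completed fails the run):
1. the block stands in the taped ring (horizontal distance between block and ring below 0.018 m and height (world z) of block below 0.005 m), for 0.2 s.
2. the gauge sits with its notch on the stud (all of step 1 and distance between notch_seat and stud_head below 0.006 m and contact force between gauge and block above 0.3 N), for 0.2 s.
At the end, for the whole second after the job is handed in: Block flat, centre within 18 mm of the ring's; notch on the stud (ball within 6 mm of its seat, over 0.3 N); fingers hold the gauge (over 1 N); pointer tip within 4 mm of the tab's mark, under 0.3 rad/s; gauge under 20 mm/s. Program ends holding (all of step 2 and angle between block's own z axis and vertical below 0.15 rad and contact force between the fingers and gauge above 1 N and distance between pointer_tip and tab_mark below 0.004 m and velocity of joint pointer between -0.3 and 0.3 rad/s and linear speed of gauge below 0.02 m/s); the arm keeps its last pose, push and grip.
It fails at once if the block is lifted off the bench (over 15 mm) (height (world z) of block above 0.015 m).
It fails at once if a bystander is moved by more than 25 mm (distance of any of tape_roll, parts_box, beaker from where it was at the start of the episode above 0.025 m).
It also fails if it takes over 61 s, if anything falls off the work surface, if the arm or the gripper's body presses on something with over 40 N, if the wrist force passes 120 N, or if a joint passes its speed limit or range.

## Working session

There is one attempt and no reset: what is moved stays moved. The work goes in short steps, Python scripts to look and compute and a tool call to move; the robot and the scene stay as the last step left them, time stands still between calls to the robot, and variables do not carry over. Pictures are saved under pics/ and viewed, about 8 in all and at most 12, crops included, and the job is handed in when it is done.

Besides the shell and the picture viewer there is one more tool, called after "Call:" as a command line: name --argument value ..., lists and objects as JSON in quotes. send_rows: Moves the arm, as the interface text tells. Its arguments: {"type":"object","properties":{"moves":{"type":"array","items":{"type":"object","properties":{"ax":{"type":"number"},"ay":{"type":"number"},"az":{"type":"number"},"tx":{"type":"number"},"ty":{"type":"number"},"tz":{"type":"number"},"jaw":{"type":"number"}}}}},"required":["moves"]}

```bash
mkdir -p pics; ls; cat > h.py <<'E'
from bench import env
import numpy as np, cv2
from scipy.spatial.transform import Rotation as R
def T(cam):
    c=env.get_calibration(cam)
    if 'extrinsics' in c: return np.array(c['mtx']),np.array(c['distortion']),np.array(c['extrinsics'])
    o=env.get_obs(); M=np.eye(4); M[:3,:3]=R.from_euler('xyz',o['orientation']).as_matrix(); M[:3,3]=o['tcp_pos']
    return np.array(c['mtx']),np.array(c['distortion']),M@np.array(c['hand_eye'])
def ray(cal,px):
    K,d,E=cal
    u=cv2.undistortPoints(np.array([[px]],float),K,d)[0,0]
    return E[:3,3],E[:3,:3]@np.array([u[0],u[1],1.])
def at_z(cal,px,z):
    o,r=ray(cal,px); return o+r*(z-o[2])/r[2]
def at_d(cal,px,dep):
    o,r=ray(cal,px); v=dep[int(round(px[1])),int(round(px[0]))]; return o+r*v
def cloud(cal,dep,mask):
    K,d,E=cal
    ys,xs=np.nonzero(mask&(dep>0)); p=np.stack([xs,ys],1).astype(float)[:,None]
    u=cv2.undistortPoints(p,K,d)[:,0]; z=dep[ys,xs]
    return (np.c_[u*z[:,None],z])@E[:3,:3].T+E[:3,3]
def proj(cal,P):
    K,d,E=cal; I=np.linalg.inv(E)
    return cv2.projectPoints(np.atleast_2d(P).astype(float),cv2.Rodrigues(I[:3,:3])[0],I[:3,3],K,d)[0][:,0]
def save(n,pic): cv2.imwrite('pics/'+n,pic[:,:,::-1])
E
python3 - <<'E'
from h import *
np.set_printoptions(precision=3,suppress=True)
o=env.get_obs();print(o)
for cam in ['scene','side']:
    pic,dep=env.camera(cam);save(cam+'0.png',pic);cal=T(cam);np.savez(cam+'0.npz',pic=pic,dep=dep)
    print(cam,cal[2][:3,3])
    for n in ['block','stud_head','ring','gauge','notch_seat','grip','tab_mark','pointer_tip','tape_roll','parts_box','beaker']:
        for r in env.spot_point(n,cam)[:3]:
            zz={'stud_head':.077,'grip':.192,'notch_seat':.004,'tab_mark':.05,'pointer_tip':.046}.get(n,0)
            print(n,round(r['conf'],2),np.round(r['point']),at_z(cal,r['point'],zz))
E
```

```text
pics
{'t': 0.0, 'joint_positions': array([-1.202,  0.577,  0.025,  1.438, -0.015,  1.129, -0.057]), 'qd': array([ 0.002,  0.002, -0.   ,  0.001, -0.001,  0.001, -0.002]), 'effort': array([ -0.   , -76.573,   2.25 , -28.596,   0.015,   0.013,   0.   ]), 'tcp_pos': array([0.295, 0.607, 0.201]), 'orientation': array([3.141, 0.002, 1.118]), 'contact_force': array([-0.264,  0.217,  1.38 ]), 'ft_torque': array([-0.043,  0.034, -0.002]), 'opening': 1.0007986788680963}
scene [1.064 0.565 0.845]
block 0.64 [183. 164.] [ 0.533 -0.261  0.   ]
stud_head 0.58 [183. 146.] [ 0.532 -0.247  0.077]
gauge 0.96 [377. 300.] [0.527 0.431 0.   ]
gauge 0.89 [300. 293.] [0.632 0.29  0.   ]
gauge 0.87 [373. 229.] [0.35  0.308 0.   ]
notch_seat 0.88 [375. 229.] [0.35  0.313 0.004]
notch_seat 0.82 [298. 292.] [0.635 0.285 0.004]
notch_seat 0.62 [378. 298.] [0.523 0.432 0.004]
grip 0.77 [398. 248.] [0.521 0.43  0.192]
grip 0.65 [391. 177.] [0.352 0.312 0.192]
grip 0.63 [304. 242.] [0.636 0.285 0.192]
tab_mark 0.58 [329. 241.] [0.5   0.265 0.05 ]
tab_mark 0.56 [378. 290.] [0.534 0.428 0.05 ]
pointer_tip 0.59 [377
[... 372 characters left out ...]
 -0.259  0.077]
gauge 0.71 [179. 206.] [0.359 0.315 0.   ]
gauge 0.65 [226. 210.] [0.49  0.253 0.   ]
gauge 0.61 [267. 193.] [0.639 0.309 0.   ]
notch_seat 0.8 [179. 208.] [0.357 0.297 0.004]
notch_seat 0.79 [224. 178.] [0.526 0.43  0.004]
notch_seat 0.67 [267. 194.] [0.638 0.298 0.004]
grip 0.63 [172. 149.] [0.359 0.321 0.192]
grip 0.58 [221. 127.] [0.521 0.423 0.192]
grip 0.57 [227. 151.] [0.503 0.265 0.192]
tab_mark 0.47 [373. 272.] [ 0.746 -0.138  0.05 ]
pointer_tip 0.57 [268. 186.] [0.631 0.276 0.046]
pointer_tip 0.44 [230. 196.] [0.505 0.26  0.046]
tape_roll 0.8 [213. 272.] [0.402 0.018 0.   ]
parts_box 0.64 [371. 276.] [ 0.769 -0.109  0.   ]
beaker 0.72 [327. 228.] [0.747 0.094 0.   ]
```

```bash
python3 - <<'E'
import cv2
a=cv2.imread('pics/scene0.png');b=cv2.imread('pics/side0.png')
cv2.imwrite('pics/s0b.png',cv2.resize(a,(800,600),interpolation=cv2.INTER_CUBIC))
cv2.imwrite('pics/d0b.png',cv2.resize(b,(800,600),interpolation=cv2.INTER_CUBIC))
E
```

```text
(no output)
```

View pics/s0b.png

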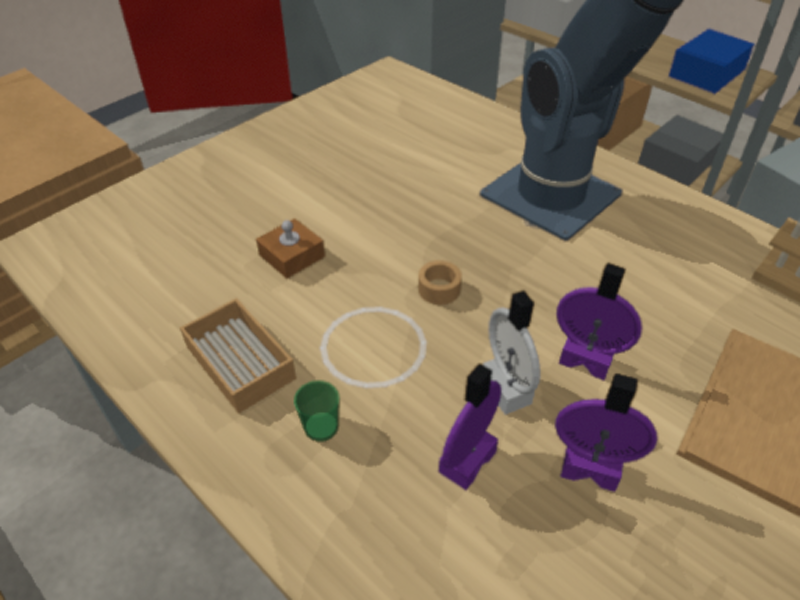

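View pics/d0b.png

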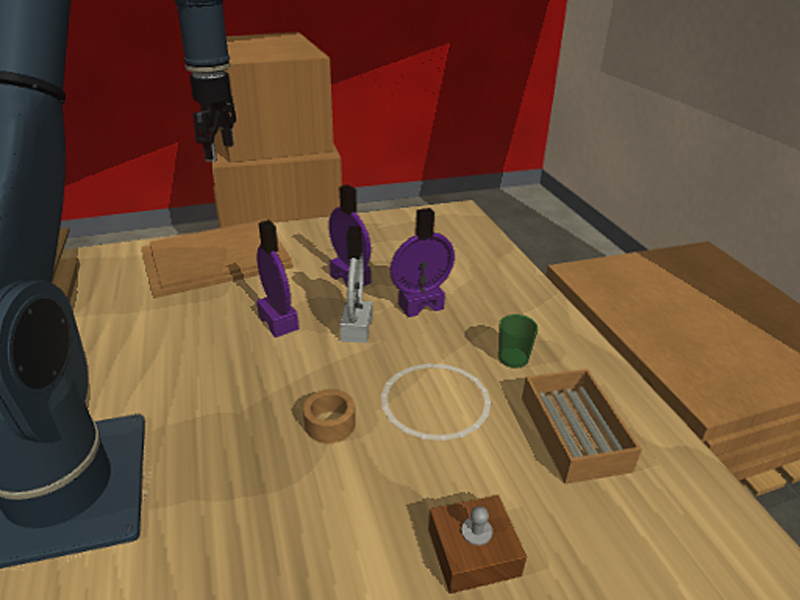

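Scene picture (800x600 scale): the silver gauge is at (515,350), with purple look-alikes at (470,430), (600,320) and (605,430). The block is at (290,245), the ring at (373,347), the roll at (440,282), the box at (238,355) and the beaker at (318,410). The side view agrees: gauge (355,290), block (478,540), ring (436,402). I choose the silver gauge and will measure it by colour and depth.

```bash
python3 - <<'E'
from h import *
np.set_printoptions(precision=4,suppress=True)
D={}
for cam in ['scene','side']:
    f=np.load(cam+'0.npz');pic,dep=f['pic'],f['dep'];cal=T(cam)
    P=cloud(cal,dep,np.ones(dep.shape,bool)); ys,xs=np.nonzero(dep>0); c=pic[ys,xs].astype(int)
    D[cam]=(P,c,xs,ys)
    bench=P[(np.abs(P[:,0]-.6)<.2)&(abs(P[:,1])<.2)&(P[:,2]<.03)]
    print(cam,'bench z',np.median(bench[:,2]))
    # ring: pale on bench
    m=(np.hypot(P[:,0]-.6,P[:,1]-.06)<.14)&(P[:,2]<.02)&(c[:,2]>165)&(c.max(1)-c.min(1)<60)
    u=np.array([at_z(cal,(x,y),0)[:2] for x,y in zip(xs[m],ys[m])])
    A=np.c_[2*u,np.ones(len(u))];s=np.linalg.lstsq(A,(u**2).sum(1),rcond=None)[0]
    r=np.sqrt(s[2]+s[0]**2+s[1]**2); e=abs(np.hypot(*(u-s[:2]).T)-r);k=e<.012
    s=np.linalg.lstsq(A[k],(u[k]**2).sum(1),rcond=None)[0]
    print('ring',len(u),s[:2],np.sqrt(s[2]+s[0]**2+s[1]**2))
    # block top
    m=(np.hypot(P[:,0]-.527,P[:,1]+.255)<.09)&(abs(P[:,2]-.045)<.006)
    print('blocktop',m.sum(),cv2.minAreaRect(P[m][:,:2].astype(np.float32)))
    m=(np.hypot(P[:,0]-.527,P[:,1]+.255)<.09)&(P[:,2]>.07);print('stud',m.sum(),P[m].mean(0),P[m].max(0),P[m].min(0))
    g=(np.hypot(P[:,0]-.503,P[:,1]-.258)<.1)&(P[:,2]>.01)&~((c[:,2]>c[:,1]+25)&(c[:,0]>c[:,1]+15))
    Q=P[g]; 
    for lo,hi in [(.036,.045),(.06,.15),(.17,.23),(.208,.23)]:
        q=Q[(Q[:,2]>lo)&(Q[:,2]<hi)]
        if len(q)>5: print('gauge',lo,len(q),q.mean(0),cv2.minAreaRect(q[:,:2].astype(np.float32)))
    for n,x,y in [('roll',.4,.02),('box',.765,-.105),('beaker',.747,.095)]:
        m=(np.hypot(P[:,0]-x,P[:,1]-y)<.12)&(P[:,2]>.02)&(P[:,2]<.1);print(n,cv2.minAreaRect(P[m][:,:2].astype(np.float32)),P[m][:,2].max())
E
```

```text
scene bench z 0.0006999453047122906
ring 307 [0.5756 0.0279] 0.08545973712431976
blocktop 624 ((0.5263546705245972, -0.2501896023750305), (0.09941137582063675, 0.09696920216083527), 86.69193267822266)
stud 44 [ 0.5284 -0.2466  0.0809] [ 0.54   -0.2403  0.0874] [ 0.5171 -0.2574  0.0703]
gauge 0.036 247 [0.5092 0.2504 0.0406] ((0.5077595710754395, 0.2488153576850891), (0.08111937344074249, 0.029339825734496117), 68.71432495117188)
gauge 0.06 883 [0.4983 0.2555 0.102 ] ((0.5142285823822021, 0.2665044069290161), (0.15590785443782806, 0.06942868232727051), 39.007442474365234)
gauge 0.17 303 [0.503  0.2549 0.1989] ((0.49812254309654236, 0.2522582709789276), (0.030996620655059814, 0.023449331521987915), 69.71534729003906)
gauge 0.208 120 [0.4997 0.2531 0.2134] ((0.4983997941017151, 0.2519289255142212), (0.03058268129825592, 0.02218356914818287), 68.96515655517578)
roll ((0.3962193429470062, 0.022436000406742096), (0.08161481469869614, 0.07747840136289597), 42.47401428222656) 0.04424846601180776
box ((0.7576700448989868, -0.10728048533201218), (0.18569280207157135, 0.11289834976196289), 83.2
[... 737 characters left out ...]
7539)
gauge 0.17 165 [0.4942 0.2416 0.1966] ((0.49569159746170044, 0.24864059686660767), (0.030154060572385788, 0.021427813917398453), 71.43875885009766)
gauge 0.208 51 [0.496  0.2471 0.2129] ((0.49606600403785706, 0.24850770831108093), (0.028543224558234215, 0.02148185484111309), 76.01971435546875)
roll ((0.3961653709411621, 0.017901569604873657), (0.07709106057882309, 0.08155335485935211), 0.14253847301006317) 0.042240627185216706
box ((0.7588187456130981, -0.10898184776306152), (0.1842501163482666, 0.11374322324991226), 83.24880981445312) 0.053749815721513716
beaker ((0.747069239616394, 0.04861804470419884), (0.14597101509571075, 0.0674235001206398), 89.65424346923828) 0.07663158516028012
```

Call:
send_rows --moves '[{"tz": 0.05,"jaw": 0.45},{"tz": 0.045,"tx": 0.03,"jaw": 0.45},{"tx": 0.04,"ty": -0.03,"az": -8.4,"jaw": 0.45},{"tx": 0.04,"ty": -0.03,"az": -8.4,"jaw": 0.45},{"tx": 0.03,"ty": -0.04,"az": -8.4,"jaw": 0.45},{"tx": 0.03,"ty": -0.04,"az": -8.4,"jaw": 0.45},{"tx": 0.03,"ty": -0.04,"az": -8.4,"jaw": 0.45},{"ty": -0.05,"az": -8.4,"jaw": 0.45}]'

```text
validation failed for argument at $.mo...
```

Call:
send_rows --moves '[{"ty": -0.05,"az": -8.4,"jaw": 0.45},{"ty": -0.05,"az": -8.4,"jaw": 0.45},{"ty": -0.05,"jaw": 0.45},{"ty": -0.05,"jaw": 0.45},{"ty": -0.05,"jaw": 0.45},{"ty": -0.05,"jaw": 0.45},{"ty": -0.05,"jaw": 0.45},{"ty": -0.05,"jaw": 0.45}]'

```text
validation failed for argument at $.mo...
```

Call:
send_rows --moves '[{"ax": 0,"ay": 0,"az": 0,"tx": 0,"ty": 0,"tz": 0.05,"jaw": 0.45}]'

```text
t: 1.3
tcp_pos: [0.2936, 0.6038, 0.2459]
orientation: [3.141, 0.012, 1.118]
contact_force: [0.3, 0.8, 0.2]
opening: 0.857
```

Call:
send_rows --moves '[{"ax": 0,"ay": 0,"az": 0,"tx": 0.03,"ty": 0,"tz": 0.05,"jaw": 0.45},{"ax": 0,"ay": 0,"az": -8.4,"tx": 0.04,"ty": -0.03,"tz": 0.01,"jaw": 0.45},{"ax": 0,"ay": 0,"az": -8.4,"tx": 0.04,"ty": -0.03,"tz": 0,"jaw": 0.45},{"ax": 0,"ay": 0,"az": -8.4,"tx": 0.03,"ty": -0.04,"tz": 0,"jaw": 0.45},{"ax": 0,"ay": 0,"az": -8.4,"tx": 0.03,"ty": -0.04,"tz": 0,"jaw": 0.45},{"ax": 0,"ay": 0,"az": -8.4,"tx": 0.03,"ty": -0.04,"tz": 0,"jaw": 0.45},{"ax": 0,"ay": 0,"az": -8.4,"tx": 0,"ty": -0.05,"tz": 0,"jaw": 0.45},{"ax": 0,"ay": 0,"az": -8.4,"tx": 0,"ty": -0.05,"tz": 0,"jaw": 0.45}]'

```text
t: 2.1
tcp_pos: [0.4927, 0.3292, 0.3121]
orientation: [-3.135, -0.001, 0.08]
contact_force: [0.7, 0.7, -0.1]
opening: 0.551
```

Call:
send_rows --moves '[{"ax": 0,"ay": 0,"az": -8.4,"tx": 0,"ty": -0.05,"tz": 0,"jaw": 0.45},{"ax": 0,"ay": 0,"az": 0,"tx": 0,"ty": -0.05,"tz": 0,"jaw": 0.45},{"ax": 0,"ay": 0,"az": 0,"tx": 0,"ty": -0.05,"tz": 0,"jaw": 0.45},{"ax": 0,"ay": 0,"az": 0,"tx": 0,"ty": -0.05,"tz": 0,"jaw": 0.45},{"ax": 0,"ay": 0,"az": 0,"tx": 0,"ty": -0.05,"tz": 0,"jaw": 0.45},{"ax": 0,"ay": 0,"az": 0,"tx": 0,"ty": -0.05,"tz": 0,"jaw": 0.45},{"ax": 0,"ay": 0,"az": 0,"tx": 0,"ty": -0.05,"tz": 0,"jaw": 0.45},{"ax": 0,"ay": 0,"az": 0,"tx": 0,"ty": -0.05,"tz": 0,"jaw": 0.45}]'

```text
t: 2.9
tcp_pos: [0.4904, -0.0704, 0.3139]
orientation: [-3.132, -0.006, -0.074]
contact_force: [0.6, 0.6, 0.9]
opening: 0.553
```

Call:
send_rows --moves '[{"ax": 0,"ay": 0,"az": 0,"tx": 0.01,"ty": -0.05,"tz": 0,"jaw": 0.45},{"ax": 0,"ay": 0,"az": 0,"tx": 0.01,"ty": -0.05,"tz": 0,"jaw": 0.45},{"ax": 0,"ay": 0,"az": 0,"tx": 0.01,"ty": -0.05,"tz": 0,"jaw": 0.45},{"ax": 0,"ay": 0,"az": 0,"tx": 0,"ty": -0.05,"tz": 0,"jaw": 0.45},{"ax": 0,"ay": 0,"az": 0,"tx": 0,"ty": -0.05,"tz": 0,"jaw": 0.45},{"ax": 0,"ay": 0,"az": 0,"tx": 0,"ty": -0.03,"tz": -0.02,"jaw": 0.45},{"ax": 0,"ay": 0,"az": 0,"tx": 0,"ty": 0,"tz": -0.05,"jaw": 0.45},{"ax": 0,"ay": 0,"az": 0,"tx": 0,"ty": 0,"tz": -0.04,"jaw": 0.45}]'

```text
t: 3.7
tcp_pos: [0.5179, -0.3614, 0.2077]
orientation: [-3.14, -0.019, -0.08]
contact_force: [0.7, 0.6, -1.5]
opening: 0.553
```

```bash
python3 - <<'E'
from h import *
np.set_printoptions(precision=4,suppress=True)
cal=T('wrist');pic,dep=env.camera('wrist');save('w1.png',pic);print(cal[2])
P=cloud(cal,dep,np.ones(dep.shape,bool));m=(np.hypot(P[:,0]-.527,P[:,1]+.255)<.09)&(abs(P[:,2]-.045)<.006)
print(m.sum(),cv2.minAreaRect(P[m][:,:2].astype(np.float32)),np.median(P[m][:,2]))
for n in ['stud_head','block']:
  for r in env.spot_point(n,'wrist')[:2]: print(n,r['conf'],r['point'],at_z(cal,r['point'],.077 if n!='block' else 0))
print(env.get_obs()['tcp_pos'],env.get_obs()['orientation'])
E
```

```text
[[ 0.9966 -0.0818 -0.0012  0.5194]
 [-0.0793 -0.9617 -0.2625 -0.2941]
 [ 0.0203  0.2617 -0.9649  0.3788]
 [ 0.      0.      0.      1.    ]]
9026 ((0.5253154635429382, -0.2518931031227112), (0.09536004066467285, 0.0949387401342392), 86.57259368896484) 0.044151918572460425
stud_head 0.91 [249.5, 55.6] [ 0.5231 -0.2534  0.077 ]
block 0.9 [247.8, 62.9] [ 0.5215 -0.2507  0.    ]
[ 0.5175 -0.3594  0.2082] [-3.1379 -0.0157 -0.0791]
```

Call:
send_rows --moves '[{"ax": 0,"ay": 0.5,"az": 0.5,"tx": 0.003,"ty": 0,"tz": -0.05,"jaw": 0.45},{"ax": 0,"ay": 0.5,"az": 0.5,"tx": 0.002,"ty": 0,"tz": -0.05,"jaw": 0.45},{"ax": 0,"ay": 0,"az": 0,"tx": 0,"ty": 0,"tz": -0.05,"jaw": 0.45},{"ax": 0,"ay": 0,"az": 0,"tx": 0,"ty": 0,"tz": -0.03,"jaw": 0.45},{"ax": 0,"ay": 0,"az": 0,"tx": 0,"ty": 0,"tz": 0,"jaw": 0.45}]'

```text
t: 4.35
tcp_pos: [0.5335, -0.3621, 0.0397]
orientation: [3.136, -0.019, -0.054]
contact_force: [-0.4, -0.1, 0.1]
opening: 0.55
```

Call:
send_rows --moves '[{"ax": 0,"ay": 1,"az": 0,"tx": -0.012,"ty": 0,"tz": -0.014,"jaw": 0.45},{"ax": 0,"ay": 0,"az": 0,"tx": 0,"ty": 0.015,"tz": 0,"jaw": 0.45},{"ax": 0,"ay": 0,"az": 0,"tx": 0,"ty": 0.015,"tz": 0,"jaw": 0.45},{"ax": 0,"ay": 0,"az": 0,"tx": 0.001,"ty": 0.015,"tz": 0,"jaw": 0.45},{"ax": 0,"ay": 0,"az": 0,"tx": 0.003,"ty": 0.015,"tz": 0,"jaw": 0.45}]'

```text
t: 4.85
tcp_pos: [0.5297, -0.3023, 0.0347]
orientation: [3.129, -0.013, -0.055]
contact_force: [-0.2, 0.5, -0.3]
opening: 0.549
```

Call:
send_rows --moves '[{"ax": 0,"ay": 0.5,"az": 0,"tx": 0.002,"ty": 0.012,"tz": -0.008,"jaw": 0.45},{"ax": 0,"ay": 0,"az": 0,"tx": 0.003,"ty": 0.018,"tz": 0,"jaw": 0.45},{"ax": 0,"ay": 0,"az": 0,"tx": 0.003,"ty": 0.018,"tz": 0,"jaw": 0.45},{"ax": 0,"ay": 0,"az": 0,"tx": 0.003,"ty": 0.018,"tz": 0,"jaw": 0.45},{"ax": 0,"ay": 0,"az": 0,"tx": 0.003,"ty": 0.018,"tz": 0,"jaw": 0.45},{"ax": 0,"ay": 0,"az": 0,"tx": 0.003,"ty": 0.018,"tz": 0,"jaw": 0.45},{"ax": 0,"ay": 0,"az": 0,"tx": 0,"ty": 0,"tz": 0,"jaw": 0.45}]'

```text
t: 5.55
tcp_pos: [0.5494, -0.1863, 0.0255]
orientation: [3.13, -0.002, -0.046]
contact_force: [0.1, 0.6, -0.8]
opening: 0.549
```

```bash
cat > blk.py <<'E'
from h import *
np.set_printoptions(precision=4,suppress=True)
for cam in ['side','scene']:
    cal=T(cam);pic,dep=env.camera(cam);save('b_%s_%.2f.png'%(cam,env.get_obs()['t']),pic)
    r=env.spot_point('stud_head',cam)
    for q in r[:2]: print(cam,q['conf'],q['point'],at_z(cal,q['point'],.077))
    if r:
        c=at_z(cal,r[0]['point'],.077)
        P=cloud(cal,dep,np.ones(dep.shape,bool));m=(np.hypot(P[:,0]-c[0],P[:,1]-c[1])<.075)&(abs(P[:,2]-.045)<.005)
        print(m.sum(),cv2.minAreaRect(P[m][:,:2].astype(np.float32)))
o=env.get_obs();print(o['tcp_pos'],o['orientation'],o['contact_force'])
E
python3 blk.py
```

```text
side 0.64 [307.3, 327.9] [ 0.5289 -0.2499  0.077 ]
1943 ((0.5263962745666504, -0.2507496178150177), (0.09630438685417175, 0.09526102244853973), 84.00472259521484)
scene 0.71 [185.6, 145.7] [ 0.5249 -0.2418  0.077 ]
267 ((0.5281533598899841, -0.24719630181789398), (0.09798271954059601, 0.09659692645072937), 85.34741973876953)
[ 0.5484 -0.1915  0.0262] [ 3.1268 -0.0028 -0.0517] [ 0.0761  0.0125 -0.3441]
```

```bash
ls pics; python3 - <<'E'
import cv2,glob
a=cv2.imread(sorted(glob.glob('pics/b_side*'))[-1])[150:384,170:482]
cv2.imwrite('pics/v3.png',cv2.resize(a,None,fx=2.5,fy=2.5,interpolation=cv2.INTER_CUBIC))
E
```

```text
b_scene_5.70.png
b_side_5.60.png
d0b.png
s0b.png
scene0.png
side0.png
w1.png
```

View pics/v3.png

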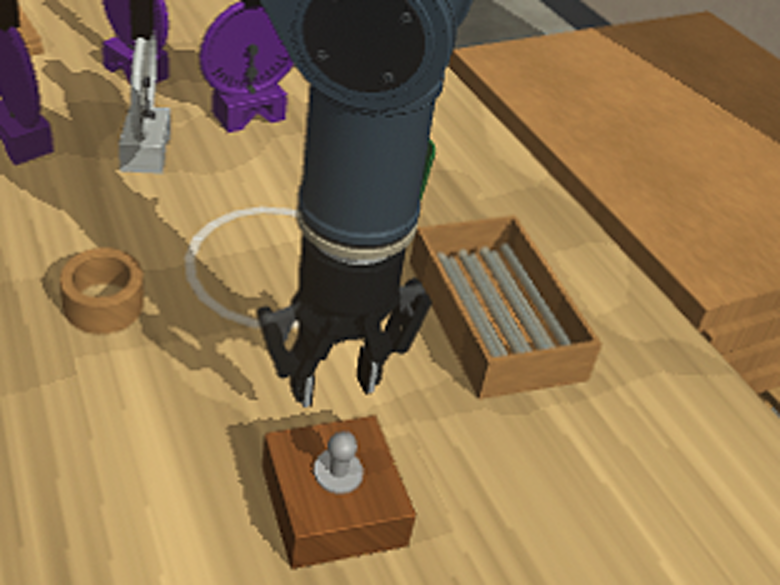

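The side picture shows the block still at its old place, about (340,490) in the crop, with the gripper beyond it at (335,380). I'll check where the fingers really are against the reported TCP.

```bash
python3 - <<'E'
from h import *
np.set_printoptions(precision=4,suppress=True)
o=env.get_obs();p=np.array(o['tcp_pos']);print(p)
cal=T('side')
print(proj(cal,[p,p+[-.03,0,.006],p+[.03,0,.006],[.525,-.252,.088]]), 'crop->full',(305/2.5+170,400/2.5+150),(370/2.5+170,390/2.5+150))
pic,dep=env.camera('side')
P=cloud(cal,dep,np.ones(dep.shape,bool));ys,xs=np.nonzero(dep>0)
m=(abs(xs-304)<40)&(abs(ys-300)<20)&(P[:,2]>.015)&(P[:,2]<.12)&(P[:,1]>-.21);q=P[m]
for z in np.arange(.015,.12,.01):
    k=q[(q[:,2]>=z)&(q[:,2]<z+.01)]
    if len(k): print(round(z,3),len(k),k.min(0),k.max(0))
E
```

```text
[ 0.5484 -0.1915  0.0262]
[[302.346  318.0816]
 [289.2196 319.7627]
 [315.7107 312.8197]
 [306.4116 325.6907]] crop->full (292.0, 310.0) (318.0, 306.0)
0.035 14 [ 0.5367 -0.2095  0.0419] [ 0.5717 -0.2031  0.0449]
0.045 3 [ 0.5395 -0.2084  0.0451] [ 0.5541 -0.2063  0.0453]
0.055 20 [ 0.5184 -0.2036  0.057 ] [ 0.5831 -0.1803  0.0645]
0.065 62 [ 0.5109 -0.2053  0.065 ] [ 0.5839 -0.1806  0.0749]
0.075 72 [ 0.5102 -0.205   0.0751] [ 0.5854 -0.1808  0.085 ]
0.085 59 [ 0.5102 -0.2049  0.0851] [ 0.5845 -0.1812  0.0947]
0.095 75 [ 0.4952 -0.2068  0.0952] [ 0.6022 -0.1806  0.1049]
0.105 186 [ 0.4908 -0.2077  0.1053] [ 0.6057 -0.1756  0.115 ]
0.115 63 [ 0.4902 -0.2062  0.115 ] [ 0.6058 -0.1753  0.12  ]
```

The half-open fingertips really sit at z ≈ 0.055, so they passed over the block's top. I'll go back and push with shut fingers, whose tips are at the TCP.

Call:
send_rows --moves '[{"ax": 0,"ay": 0,"az": 0,"tx": 0,"ty": 0,"tz": 0.05,"jaw": 1},{"ax": 0,"ay": 0,"az": 0,"tx": 0,"ty": 0,"tz": 0.05,"jaw": 1},{"ax": 0,"ay": 0,"az": 0,"tx": -0.01,"ty": -0.045,"tz": 0.02,"jaw": 1},{"ax": 0,"ay": 0,"az": 0,"tx": -0.01,"ty": -0.045,"tz": 0,"jaw": 1},{"ax": 0,"ay": 0,"az": 0,"tx": -0.007,"ty": -0.045,"tz": 0,"jaw": 1},{"ax": 0,"ay": 0,"az": 0,"tx": 0,"ty": -0.035,"tz": 0,"jaw": 1},{"ax": 0,"ay": 0,"az": 0,"tx": 0,"ty": 0,"tz": -0.04,"jaw": 1},{"ax": 0,"ay": 0,"az": 0,"tx": 0,"ty": 0,"tz": -0.03,"jaw": 1}]'

```text
t: 6.6
tcp_pos: [0.5182, -0.3764, 0.0839]
orientation: [3.116, -0.01, -0.06]
contact_force: [0.5, 0.6, 0.0]
opening: -0.005
```

Call:
send_rows --moves '[{"ax": 0.7,"ay": 0,"az": 0,"tx": 0.004,"ty": 0,"tz": -0.035,"jaw": 1},{"ax": 0.7,"ay": 0.5,"az": 0,"tx": 0,"ty": 0,"tz": -0.025,"jaw": 1},{"ax": 0,"ay": 0,"az": 0,"tx": 0,"ty": 0,"tz": 0,"jaw": 1},{"ax": 0,"ay": 0,"az": 0,"tx": 0,"ty": 0.02,"tz": 0,"jaw": 1}]'

```text
t: 7.0
tcp_pos: [0.5161, -0.3643, 0.0193]
orientation: [3.137, 0.004, -0.072]
contact_force: [-0.4, -1.0, 0.3]
opening: -0.001
```

Call:
send_rows --moves '[{"ax": 0,"ay": 0,"az": 0.5,"tx": 0.008,"ty": 0.02,"tz": 0.003,"jaw": 1},{"ax": 0,"ay": 0,"az": 0.3,"tx": 0.001,"ty": 0.02,"tz": 0,"jaw": 1},{"ax": 0,"ay": 0,"az": 0,"tx": 0.001,"ty": 0.015,"tz": 0,"jaw": 1},{"ax": 0,"ay": 0,"az": 0,"tx": 0.003,"ty": 0.015,"tz": 0,"jaw": 1},{"ax": 0,"ay": 0,"az": 0,"tx": 0.003,"ty": 0.015,"tz": 0,"jaw": 1},{"ax": 0,"ay": 0,"az": 0,"tx": 0.003,"ty": 0.015,"tz": 0,"jaw": 1},{"ax": 0,"ay": 0,"az": 0,"tx": 0.003,"ty": 0.015,"tz": 0,"jaw": 1}]'

```text
t: 7.7
tcp_pos: [0.5397, -0.2526, 0.0297]
orientation: [3.127, -0.005, -0.067]
contact_force: [0.8, -5.4, 3.8]
opening: -0.004
```

```bash
python3 blk.py
```

```text
side 0.74 [229.9, 196.2] [0.4955 0.2139 0.077 ]
side 0.7 [304.4, 321.8] [ 0.5291 -0.2354  0.077 ]
110 ((0.495061993598938, 0.24821880459785461), (0.07697034627199173, 0.04768667742609978), 66.38387298583984)
scene 0.8 [186.6, 148.4] [ 0.5309 -0.23    0.077 ]
310 ((0.5281187295913696, -0.2357178032398224), (0.09622681140899658, 0.09868305921554565), 83.47310638427734)
[ 0.54   -0.2516  0.0293] [ 3.1285 -0.0049 -0.0654] [ 3.4019 -4.561   0.8018]
```

```bash
python3 - <<'E'
from h import *
np.set_printoptions(precision=4,suppress=True)
o=env.get_obs();p=np.array(o['tcp_pos']);
import glob
ims=[]
for cam,(x,y) in [('side',(230,240)),('scene',(110,60))]:
    pic=cv2.imread(sorted(glob.glob('pics/b_%s_7*'%cam))[-1])
    q=proj(T(cam),[p,p+[0,0,.025]]);print(q)
    b=cv2.resize(pic[y:y+140,x:x+140],(400,400),interpolation=cv2.INTER_CUBIC)
    for u in q: cv2.circle(b,tuple(int(v) for v in (u-[x,y])*400/140),3,(0,255,0),-1)
    ims.append(b)
cv2.imwrite('pics/v4.png',np.hstack(ims))
E
```

```text
[[310.4056 342.0243]
 [311.7539 334.3697]]
[[181.62   158.937 ]
 [180.5352 152.574 ]]
```

View pics/v4.png

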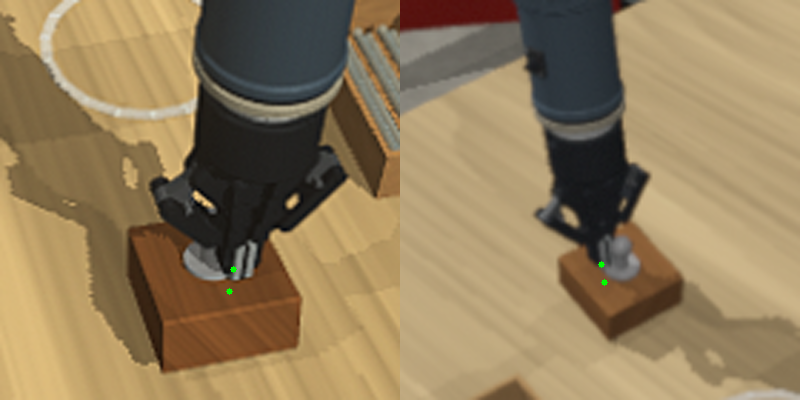

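The picture settles it: the shut fingertips are about 25 mm above the reported TCP (the lower green dot) and are resting against the stud on top of the block. I'll lift, go back behind the block and measure the tip offset in free air.

Call:
send_rows --moves '[{"ax": 0,"ay": 0,"az": 0,"tx": 0,"ty": -0.005,"tz": 0.03,"jaw": 1},{"ax": 0,"ay": 0,"az": 0,"tx": -0.005,"ty": -0.035,"tz": 0.03,"jaw": 1},{"ax": 0.5,"ay": 0,"az": 0,"tx": -0.008,"ty": -0.045,"tz": 0,"jaw": 1},{"ax": 0,"ay": 0,"az": 0,"tx": 0,"ty": -0.03,"tz": 0,"jaw": 1},{"ax": 0,"ay": 0,"az": 0,"tx": 0,"ty": 0,"tz": 0,"jaw": 1},{"ax": 0,"ay": 0,"az": 0,"tx": 0,"ty": 0,"tz": 0,"jaw": 1}]'

```text
t: 8.5
tcp_pos: [0.5246, -0.3662, 0.0899]
orientation: [-3.141, 0.002, -0.063]
contact_force: [0.1, 0.7, -0.9]
opening: 0.002
```

```bash
python3 - <<'E'
from h import *
np.set_printoptions(precision=4,suppress=True)
o=env.get_obs();p=np.array(o['tcp_pos']);print(p,o['orientation'])
for cam in ['side','scene']:
    cal=T(cam);pic,dep=env.camera(cam)
    P=cloud(cal,dep,np.ones(dep.shape,bool))
    q=P[(np.hypot(P[:,0]-p[0],P[:,1]-p[1])<.04)&(P[:,2]>.02)&(P[:,2]<.2)&(P[:,1]<-.30)]
    for z in np.arange(.03,.2,.01):
        k=q[(q[:,2]>=z)&(q[:,2]<z+.01)]
        if len(k): print(cam,round(z,3),len(k),k.min(0),k.max(0))
    P=P[(np.hypot(P[:,0]-.53,P[:,1]+.235)<.075)&(abs(P[:,2]-.045)<.005)]
    print(len(P),cv2.minAreaRect(P[:,:2].astype(np.float32)))
E
```

```text
[ 0.5246 -0.3662  0.0899] [-3.1412  0.0015 -0.0634]
side 0.11 2 [ 0.5181 -0.3742  0.1197] [ 0.5182 -0.3707  0.12  ]
side 0.12 33 [ 0.5121 -0.3788  0.1201] [ 0.5358 -0.3643  0.13  ]
side 0.13 67 [ 0.5104 -0.3783  0.1301] [ 0.5369 -0.361   0.1399]
side 0.14 59 [ 0.5108 -0.3783  0.1403] [ 0.5375 -0.3659  0.1495]
side 0.15 38 [ 0.5108 -0.3784  0.1504] [ 0.53   -0.3702  0.1594]
side 0.16 86 [ 0.4941 -0.3811  0.1604] [ 0.5565 -0.3555  0.1699]
side 0.17 220 [ 0.4868 -0.3819  0.1702] [ 0.5605 -0.354   0.18  ]
side 0.18 159 [ 0.4859 -0.3847  0.1801] [ 0.5613 -0.3539  0.1899]
side 0.19 131 [ 0.4857 -0.3853  0.1901] [ 0.5634 -0.3641  0.1999]
1431 ((0.5243448615074158, -0.2414836287498474), (0.09587479382753372, 0.0959785208106041), 87.54608917236328)
scene 0.12 14 [ 0.5129 -0.3611  0.1228] [ 0.5382 -0.3515  0.1293]
scene 0.13 30 [ 0.5129 -0.3717  0.1306] [ 0.5394 -0.3525  0.1394]
scene 0.14 25 [ 0.5123 -0.3682  0.1402] [ 0.5382 -0.3525  0.1497]
scene 0.15 22 [ 0.5139 -0.3711  0.1502] [ 0.5374 -0.3533  0.1584]
scene 0.16 42 [ 0.496  -0.3704  0.1601] [ 0.5541 -0.3499  0.1698]
scene 0.17 83 [ 0.4862 -0.3806  0.1701] [ 0.5622 -0.3487  0.1797]
scene 0.18 62 [ 0.4871 -0.3781  0.1802] [ 0.5631 -0.3434  0.1896]
scene 0.19 46 [ 0.4858 -0.3683  0.1909] [ 0.563  -0.3445  0.1999]
602 ((0.5248460173606873, -0.2374337613582611), (0.09919588267803192, 0.09744460135698318), 87.21479034423828)
```

Call:
send_rows --moves '[{"ax": 0,"ay": 0,"az": 0.5,"tx": 0,"ty": 0,"tz": -0.045,"jaw": 1},{"ax": 0,"ay": 0,"az": 0.3,"tx": 0,"ty": 0,"tz": -0.035,"jaw": 1},{"ax": 0,"ay": 0,"az": 0,"tx": 0,"ty": 0,"tz": -0.014,"jaw": 1},{"ax": 0,"ay": 0,"az": 0,"tx": 0,"ty": 0.01,"tz": 0,"jaw": 1}]'

```text
t: 9.0
tcp_pos: [0.527, -0.3507, -0.006]
orientation: [-3.14, -0.0, -0.043]
contact_force: [0.2, 0.2, -0.1]
opening: 0.002
```

Call:
send_rows --moves '[{"ax": 0,"ay": 0,"az": 0,"tx": -0.005,"ty": 0.02,"tz": -0.002,"jaw": 1},{"ax": 0,"ay": 0,"az": 0,"tx": 0,"ty": 0.02,"tz": 0,"jaw": 1},{"ax": 0,"ay": 0,"az": 0,"tx": 0.002,"ty": 0.015,"tz": 0,"jaw": 1},{"ax": 0,"ay": 0,"az": 0,"tx": 0.003,"ty": 0.015,"tz": 0,"jaw": 1},{"ax": 0,"ay": 0,"az": 0,"tx": 0.003,"ty": 0.015,"tz": 0,"jaw": 1},{"ax": 0,"ay": 0,"az": 0,"tx": 0.003,"ty": 0.015,"tz": 0,"jaw": 1},{"ax": 0,"ay": 0,"az": 0,"tx": 0.003,"ty": 0.015,"tz": 0,"jaw": 1},{"ax": 0,"ay": 0,"az": 0,"tx": 0.003,"ty": 0.015,"tz": 0,"jaw": 1}]'

```text
t: 9.8
tcp_pos: [0.5444, -0.215, 0.001]
orientation: [3.136, -0.011, -0.042]
contact_force: [-0.4, -2.8, -1.9]
opening: -0.001
```

```bash
python3 blk.py
```

```text
side 0.96 [292.9, 292.1] [ 0.5355 -0.16    0.077 ]
side 0.22 [226.8, 207.6] [0.4744 0.1639 0.077 ]
629 ((0.5192736983299255, -0.1689138263463974), (0.06633173674345016, 0.12026847898960114), 4.7380571365356445)
scene 0.76 [200.3, 163.3] [ 0.5463 -0.1508  0.077 ]
706 ((0.5364912748336792, -0.16039952635765076), (0.09832963347434998, 0.1185900941491127), 8.756760597229004)
[ 0.5439 -0.215   0.0005] [ 3.1368 -0.0099 -0.0411] [ 0.0874  0.2908 -0.5399]
```

```bash
cat > wb.py <<'E'
from h import *
np.set_printoptions(precision=4,suppress=True)
cal=T('wrist');pic,dep=env.camera('wrist');save('w_%.2f.png'%env.get_obs()['t'],pic)
for r in env.spot_point('stud_head','wrist')[:2]: print(r['conf'],r['point'],at_z(cal,r['point'],.077))
P=cloud(cal,dep,np.ones(dep.shape,bool));m=(abs(P[:,2]-.045)<.004)
ys,xs=np.nonzero(dep>0);m&=ys<300
print(m.sum(),cv2.minAreaRect(P[m][:,:2].astype(np.float32)),np.median(P[m][:,2]))
o=env.get_obs();print(o['tcp_pos'],o['orientation'])
E
python3 wb.py
```

```text
0.9 [223.1, 115.7] [ 0.5359 -0.1507  0.077 ]
48752 ((0.5368372201919556, -0.15622583031654358), (0.09560442715883255, 0.10789672285318375), 8.620534896850586) 0.044142577783864934
[ 0.5434 -0.2162  0.0003] [ 3.1364 -0.0096 -0.043 ]
```

Call:
send_rows --moves '[{"ax": 0,"ay": 0,"az": 0,"tx": 0,"ty": -0.015,"tz": -0.008,"jaw": 1},{"ax": 0,"ay": 0.5,"az": 0,"tx": -0.022,"ty": -0.005,"tz": 0,"jaw": 1},{"ax": 0,"ay": 0,"az": 0,"tx": 0,"ty": 0.015,"tz": 0,"jaw": 1},{"ax": 0,"ay": 0,"az": 0,"tx": 0.002,"ty": 0.015,"tz": 0,"jaw": 1},{"ax": 0,"ay": 0,"az": 0,"tx": 0.002,"ty": 0.015,"tz": 0,"jaw": 1},{"ax": 0,"ay": 0,"az": 0,"tx": 0.002,"ty": 0.015,"tz": 0,"jaw": 1},{"ax": 0,"ay": 0,"az": 0,"tx": 0.002,"ty": 0.015,"tz": 0,"jaw": 1}]'

```text
t: 10.8
tcp_pos: [0.5283, -0.165, -0.0069]
orientation: [3.131, -0.002, -0.052]
contact_force: [0.1, -2.7, -0.5]
opening: 0.003
```

```bash
python3 wb.py
```

```text
0.59 [317.8, 124.9] [ 0.5476 -0.1035  0.077 ]
53618 ((0.5476693511009216, -0.10863471031188965), (0.09592314809560776, 0.0977899432182312), 1.709682822227478) 0.04421370820109751
[ 0.5289 -0.1621 -0.0071] [ 3.1335 -0.0019 -0.048 ]
```

Call:
send_rows --moves '[{"ax": 0,"ay": 0,"az": 0,"tx": 0.004,"ty": 0.015,"tz": 0,"jaw": 1},{"ax": 0,"ay": 0,"az": 0,"tx": 0.004,"ty": 0.015,"tz": 0,"jaw": 1},{"ax": 0,"ay": 0,"az": 0,"tx": 0.004,"ty": 0.015,"tz": 0,"jaw": 1},{"ax": 0,"ay": 0,"az": 0,"tx": 0.004,"ty": 0.015,"tz": 0,"jaw": 1}]'

```text
t: 11.3
tcp_pos: [0.5448, -0.1045, -0.0065]
orientation: [3.128, -0.002, -0.051]
contact_force: [-0.7, -3.8, -1.9]
opening: 0.004
```

```bash
python3 wb.py
```

```text
0.56 [332.6, 140.0] [ 0.5681 -0.047   0.077 ]
54665 ((0.5681954026222229, -0.050093889236450195), (0.09486311674118042, 0.09715244919061661), 87.6226806640625) 0.04421190526846272
[ 0.5455 -0.1018 -0.0067] [ 3.1304 -0.0025 -0.0469]
```

Call:
send_rows --moves '[{"ax": 0.3,"ay": 0,"az": 0,"tx": 0.003,"ty": -0.015,"tz": 0,"jaw": 1},{"ax": 0.3,"ay": 0,"az": 0,"tx": 0.018,"ty": 0,"tz": 0,"jaw": 1},{"ax": 0,"ay": 0,"az": 0,"tx": 0.001,"ty": 0.018,"tz": 0,"jaw": 1},{"ax": 0,"ay": 0,"az": 0,"tx": 0.001,"ty": 0.015,"tz": 0,"jaw": 1},{"ax": 0,"ay": 0,"az": 0,"tx": 0.002,"ty": 0.015,"tz": 0,"jaw": 1},{"ax": 0,"ay": 0,"az": 0,"tx": 0.002,"ty": 0.015,"tz": 0,"jaw": 1},{"ax": 0,"ay": 0,"az": 0,"tx": 0.001,"ty": 0.01,"tz": 0,"jaw": 1}]'

```text
t: 12.1
tcp_pos: [0.5744, -0.047, -0.0057]
orientation: [3.137, -0.004, -0.05]
contact_force: [-0.6, -4.1, -1.7]
opening: -0.001
```

```bash
python3 wb.py
```

```text
0.73 [243.0, 133.7] [0.5731 0.0125 0.077 ]
54158 ((0.5735588073730469, 0.008630242198705673), (0.0958113968372345, 0.09570543467998505), 87.86922454833984) 0.04417205889893163
[ 0.5745 -0.0457 -0.0058] [ 3.1384 -0.0038 -0.0481]
```

Call:
send_rows --moves '[{"ax": 0,"ay": 0,"az": 0,"tx": 0.001,"ty": 0.009,"tz": 0,"jaw": 1},{"ax": 0,"ay": 0,"az": 0,"tx": 0.001,"ty": 0.008,"tz": 0,"jaw": 1},{"ax": 0,"ay": 0,"az": 0,"tx": 0,"ty": 0,"tz": 0,"jaw": 1},{"ax": 0,"ay": 0,"az": 0,"tx": 0,"ty": -0.02,"tz": 0,"jaw": 1},{"ax": 0,"ay": 0,"az": 0,"tx": 0,"ty": -0.03,"tz": 0.02,"jaw": 0.5},{"ax": 0,"ay": 0,"az": 0,"tx": 0,"ty": -0.01,"tz": 0.05,"jaw": 0},{"ax": 0,"ay": 0,"az": 0,"tx": 0,"ty": 0,"tz": 0.05,"jaw": 0},{"ax": 0,"ay": 0,"az": 0,"tx": 0,"ty": 0,"tz": 0.05,"jaw": 0}]'

```text
t: 13.0
tcp_pos: [0.5707, -0.0877, 0.1622]
orientation: [3.141, 0.01, -0.047]
contact_force: [1.8, 0.2, -0.5]
opening: 0.687
```

```bash
python3 - <<'E'
from h import *
np.set_printoptions(precision=4,suppress=True)
ims=[]
for cam in ['wrist','side','scene']:
    cal=T(cam);pic,dep=env.camera(cam);ims.append(pic);np.savez('p2_%s.npz'%cam,pic=pic,dep=dep,E=cal[2])
    for r in env.spot_point('stud_head',cam)[:1]: print(cam,r['conf'],r['point'],at_z(cal,r['point'],.077))
    P=cloud(cal,dep,np.ones(dep.shape,bool)); ys,xs=np.nonzero(dep>0); c=pic[ys,xs].astype(int)
    m=(np.hypot(P[:,0]-.577,P[:,1]-.027)<.075)&(abs(P[:,2]-.045)<.004)
    print(m.sum(),cv2.minAreaRect(P[m][:,:2].astype(np.float32)))
    m=(np.hypot(P[:,0]-.576,P[:,1]-.03)<.11)&(np.hypot(P[:,0]-.576,P[:,1]-.03)>.07)&(abs(P[:,2])<.01)&(c[:,2]>165)&(c.max(1)-c.min(1)<60)
    u=P[m][:,:2]
    if len(u)>20:
        for i in range(3):
            s=np.linalg.lstsq(np.c_[2*u,np.ones(len(u))],(u**2).sum(1),rcond=None)[0];r=np.sqrt(s[2]+s[0]**2+s[1]**2);e=abs(np.hypot(*(u-s[:2]).T)-r);u=u[e<.01]
        print('ring',len(u),s[:2],r)
    q=P[(np.hypot(P[:,0]-.497,P[:,1]-.25)<.03)&(P[:,2]>.205)&(P[:,2]<.23)]
    if len(q)>5: print('griptop',len(q),cv2.minAreaRect(q[:,:2].astype(np.float32)))
save('v5.png',np.hstack([ims[0],ims[2]])[:, :, :][::1, ::1]); cv2.imwrite('pics/v5.png',cv2.resize(cv2.imread('pics/v5.png'),(800,300),interpolation=cv2.INTER_AREA))
E
```

```text
wrist 0.83 [256.4, 32.7] [0.5754 0.03   0.077 ]
10051 ((0.5750744342803955, 0.02315191738307476), (0.0797758474946022, 0.09572194516658783), 88.16909790039062)
ring 2131 [0.5762 0.0287] 0.08563584661505143
side 0.77 [279.8, 233.1] [0.5748 0.025  0.077 ]
872 ((0.5744073390960693, 0.028891589492559433), (0.09776396304368973, 0.09493659436702728), 88.5722885131836)
ring 141 [0.5769 0.0291] 0.08617601654432912
griptop 65 ((0.49621298909187317, 0.2488935887813568), (0.02858341671526432, 0.02125510200858116), 75.61784362792969)
scene 0.64 [236.1, 200.6] [0.5776 0.025  0.077 ]
914 ((0.5744391679763794, 0.03139503672719002), (0.09808138012886047, 0.09591203927993774), 88.84382629394531)
ring 268 [0.5763 0.0287] 0.08551170865188018
griptop 135 ((0.4980856478214264, 0.25177088379859924), (0.03145686909556389, 0.02230560965836048), 70.67084503173828)
```

```bash
python3 - <<'E'
from h import *
np.set_printoptions(precision=4,suppress=True)
o=env.get_obs();print(o['joint_positions'],o['tcp_pos'],o['t'],np.array(env.get_calibration('wrist')['hand_eye']))
E
```

```text
[-0.3368  0.5558  0.647   1.7643 -0.3944  0.966   0.4242] [ 0.5709 -0.0865  0.1596] 13.3 [[ 1.      0.0008  0.0011 -0.0005]
 [-0.001   0.9648  0.2631 -0.0674]
 [-0.0008 -0.2631  0.9648 -0.171 ]
 [ 0.      0.      0.      1.    ]]
```

View pics/v5.png

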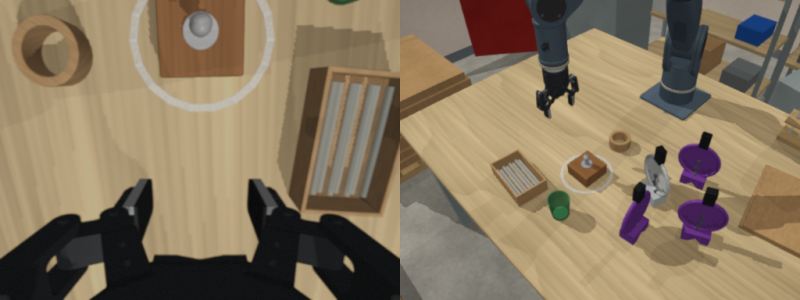

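Left (wrist): the block and stud at (200,30) stand inside the ring. Right (scene): the silver gauge is at (657,175) among the three purple ones, and the bystanders are in place. Next I go up, turn the camera to the dial side and take the close look at the gauge.

Call:
send_rows --moves '[{"ax": 0,"ay": 0,"az": -5,"tx": 0,"ty": 0,"tz": 0.05,"jaw": 0.3},{"ax": 0,"ay": 0,"az": -8,"tx": 0,"ty": 0.02,"tz": 0.05,"jaw": 0.3},{"ax": 0,"ay": 0,"az": -8,"tx": 0.005,"ty": 0.035,"tz": 0.04,"jaw": 0.3},{"ax": 0,"ay": 0,"az": -8,"tx": 0.005,"ty": 0.035,"tz": 0,"jaw": 0.3},{"ax": 0,"ay": 0,"az": -8,"tx": 0.005,"ty": 0.035,"tz": 0,"jaw": 0.3},{"ax": 0,"ay": 0,"az": -8,"tx": 0.005,"ty": 0.035,"tz": 0,"jaw": 0.3},{"ax": 0,"ay": 0,"az": -8,"tx": 0.005,"ty": 0.035,"tz": 0,"jaw": 0.3},{"ax": 0,"ay": 0,"az": -8,"tx": 0.005,"ty": 0.035,"tz": 0,"jaw": 0.3}]'

```text
t: 14.1
tcp_pos: [0.5945, 0.1472, 0.2923]
orientation: [3.134, 0.027, -1.16]
contact_force: [0.0, -0.7, 0.5]
opening: 0.696
```

```bash
python3 -c "
from h import *
o=env.get_obs();print(o['joint_positions'].round(3),o['tcp_pos'],o['orientation'],o['t'])"
```

```text
[-0.861  0.606  1.035  1.474 -0.543  1.381 -0.951] [0.59447425 0.1471798  0.29234895] [ 3.13410054  0.02747128 -1.15974693] 14.1
```

Call:
send_rows --moves '[{"ax": 0,"ay": 0,"az": -7.5,"tx": 0.003,"ty": 0.02,"tz": 0,"jaw": 0.3},{"ax": 0,"ay": 0,"az": -7.5,"tx": 0.003,"ty": 0.02,"tz": 0,"jaw": 0.3},{"ax": 0,"ay": 0,"az": -7.5,"tx": 0.003,"ty": 0.02,"tz": 0,"jaw": 0.3},{"ax": 0,"ay": 0,"az": -7.5,"tx": 0,"ty": 0,"tz": 0,"jaw": 0.3},{"ax": 0,"ay": 0,"az": -7.5,"tx": 0,"ty": 0,"tz": 0,"jaw": 0.3},{"ax": 0,"ay": 0,"az": -6,"tx": 0,"ty": 0,"tz": 0,"jaw": 0.3},{"ax": 2.5,"ay": 7,"az": 0,"tx": 0,"ty": 0,"tz": -0.01,"jaw": 0.3},{"ax": 2.5,"ay": 7,"az": 0,"tx": 0,"ty": 0,"tz": -0.01,"jaw": 0.3}]'

```text
t: 14.9
tcp_pos: [0.5959, 0.2281, 0.2559]
orientation: [2.848, 0.014, -1.939]
contact_force: [0.4, 0.3, -0.2]
opening: 0.699
```

Call:
send_rows --moves '[{"ax": 2.5,"ay": 7,"az": 0,"tx": 0,"ty": 0,"tz": 0,"jaw": 0.3},{"ax": 2,"ay": 5,"az": 0,"tx": 0,"ty": 0,"tz": 0,"jaw": 0.3},{"ax": 0,"ay": 0,"az": 0,"tx": 0,"ty": 0,"tz": 0,"jaw": 0.3}]'

```text
t: 15.2
tcp_pos: [0.5951, 0.2271, 0.2467]
orientation: [2.598, 0.006, -1.945]
contact_force: [0.4, -0.6, 0.5]
opening: 0.7
```

```bash
python3 - <<'E'
from h import *
np.set_printoptions(precision=4,suppress=True)
o=env.get_obs();print(o['joint_positions'].round(3),o['tcp_pos'],o['orientation'],o['t'])
cal=T('wrist');pic,dep=env.camera('wrist');np.savez('g1.npz',pic=pic,dep=dep,K=cal[0],d=cal[1],E=cal[2]);save('g1.png',pic)
for n in ['tab_mark','pointer_tip','grip','gauge']:
    for r in env.spot_point(n,'wrist')[:3]:print(n,round(r['conf'],2),r['point'])
print(proj(cal,[.497,.25,.1]))
cv2.imwrite('pics/v6.png',cv2.resize(pic[:,:,::-1],(800,600),interpolation=cv2.INTER_CUBIC))
E
```

```text
[-0.588  0.943  0.934  1.057 -0.821  1.974 -1.762] [0.5951 0.2271 0.2467] [ 2.5985  0.0055 -1.9447] 15.2
tab_mark 0.66 [183.1, 42.1]
tab_mark 0.46 [258.0, 143.0]
pointer_tip 0.59 [133.2, 166.0]
pointer_tip 0.53 [182.2, 47.1]
pointer_tip 0.51 [266.8, 135.9]
grip 0.97 [259.8, 309.3]
grip 0.97 [96.5, 261.1]
grip 0.95 [269.7, 237.4]
gauge 0.95 [187.2, 31.2]
gauge 0.77 [264.6, 122.4]
[[269.9039 172.0761]]
```

View pics/v6.png

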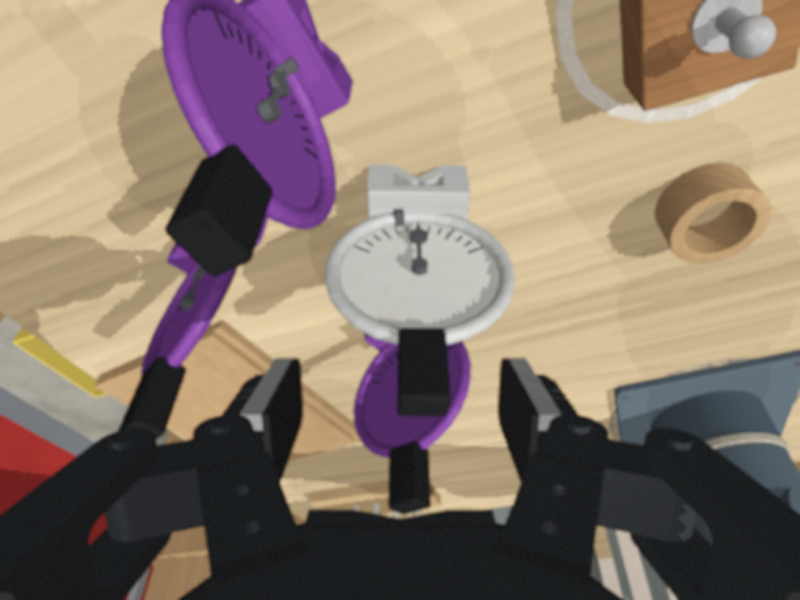

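The close look shows the silver gauge at 800x600 scale: pivot (419,266), pointer tip (418,236), dark tab (399,217) on the dial's +y side, grip (423,370). Next I compute the tab angle and the grip position.

```bash
python3 - <<'E'
from h import *
np.set_printoptions(precision=4,suppress=True)
f=np.load('g1.npz');pic,dep=f['pic'],f['dep'];cal=(f['K'],f['d'],f['E'])
P=cloud(cal,dep,np.ones(dep.shape,bool));ys,xs=np.nonzero(dep>0)
# dial plane from depth
m=(abs(xs-268)<45)&(abs(ys-178)<18)
q=P[m];q=q[(np.hypot(q[:,0]-.497,q[:,1]-.25)<.08)&(q[:,2]>.06)]
c=q.mean(0);n=np.linalg.svd(q-c)[2][2];n*=np.sign(n[0])
d=(q-c)@n;q=q[abs(d)<.003];c=q.mean(0);n=np.linalg.svd(q-c)[2][2];n*=np.sign(n[0]);print('plane',c,n,np.degrees(np.arctan2(n[1],n[0])),len(q))
g=P[(np.hypot(P[:,0]-.497,P[:,1]-.25)<.03)&(P[:,2]>.208)&(P[:,2]<.222)]
print('griptop',len(g),cv2.minAreaRect(g[:,:2].astype(np.float32)),np.median(g[:,2]))
n=np.array([n[0],n[1],0]);n/=np.linalg.norm(n);gy=np.array([-n[1],n[0],0])
def on(px,off):
    o,r=ray(cal,px);return o+r*((c+n*off-o)@n)/(r@n)
for off in [0,.002,.005]:
    pv,tp,tb=[on(np.array(p)/1.5625,off) for p in [(419,266),(418.5,236),(399,217)]]
    for nm,p in [('tip',tp),('tab',tb)]:
        v=p-pv;print(off,nm,v@gy,v[2],np.hypot(v@gy,v[2]),np.arctan2(v@gy,-v[2]),pv)
b=cv2.resize(pic[120:185,215:315],(800,520),interpolation=cv2.INTER_CUBIC);save('v7.png',b)
E
```

```text
plane [0.4935 0.2536 0.1049] [ 0.9282 -0.3722 -0.0005] -21.851622767949635 2976
griptop 525 ((0.4984279274940491, 0.25194087624549866), (0.029232032597064972, 0.02223527617752552), 67.54619598388672) 0.21228494189552105
0 tip -0.0003483369518072262 -0.0344894975785513 0.03449125660008476 -0.010099454409143347 [0.4933 0.2532 0.0921]
0 tab 0.015141722651515917 -0.05852929174335808 0.06045618046845628 0.25315310970479593 [0.4933 0.2532 0.0921]
0.002 tip -0.00034554046385323715 -0.03421261203994991 0.03421435693986204 -0.010099454409141954 [0.4952 0.2526 0.0942]
0.002 tab 0.015020163210930587 -0.058059412052260506 0.059970831499464514 0.2531531097047963 [0.4952 0.2526 0.0942]
0.005 tip -0.0003413457319223307 -0.033797283732047656 0.03379900744952778 -0.010099454409142155 [0.4981 0.2516 0.0974]
0.005 tab 0.014837824050052528 -0.057354592515614033 0.059242808045976744 0.25315310970479626 [0.4981 0.2516 0.0974]
```

View pics/v7.png

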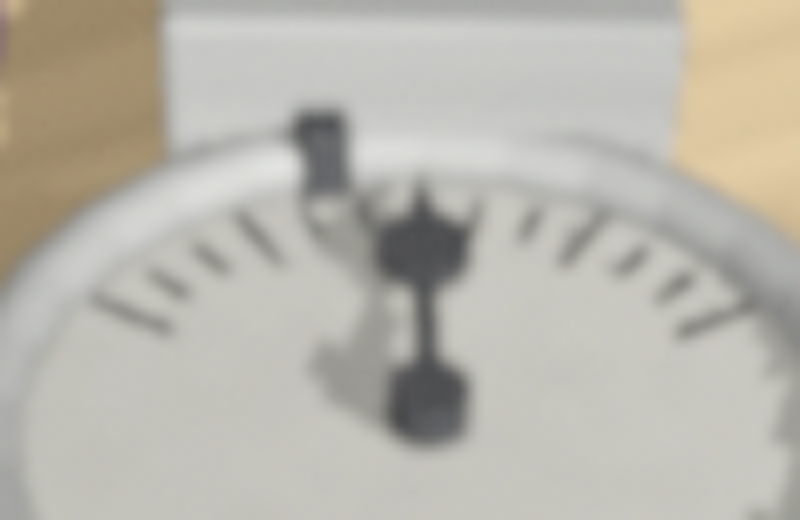

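The crop is 8x: hub (428,400), pointer tip (422,185), middle of the tab's inner edge (326,192).

```bash
python3 - <<'E'
from h import *
np.set_printoptions(precision=4,suppress=True)
f=np.load('g1.npz');cal=(f['K'],f['d'],f['E'])
c=np.array([.4935,.2536,.1]);a=np.radians(-21.9);n=np.array([np.cos(a),np.sin(a),0]);gy=np.array([-n[1],n[0],0])
def on(px,off):
    o,r=ray(cal,px);return o+r*((c+n*off-o)@n)/(r@n)
for off in [0,.003,.006]:
    pv,tp,tb=[on(np.array(p)/8+[215,120],off) for p in [(428,400),(422,185),(326,192)]]
    for nm,p in [('tip',tp),('tab',tb)]:
        v=p-pv;print(off,nm,v@gy,v[2],np.hypot(v@gy,v[2]),np.arctan2(v@gy,-v[2]),pv)
E
```

```text
0 tip -0.00015901296565473723 -0.04966294606925248 0.04966320063589062 -0.003201832248265089 [0.4932 0.2528 0.0917]
0 tab 0.014981898952599841 -0.047627425395048384 0.04992823796196709 0.30476461938384874 [0.4932 0.2528 0.0917]
0.003 tip -0.00015709795382632077 -0.04906484937464528 0.049065100875507486 -0.0032018322482655643 [0.496  0.2519 0.0949]
0.003 tab 0.014801470183231375 -0.04705384271508195 0.049326946325925734 0.30476461938384936 [0.496  0.2519 0.0949]
0.006 tip -0.0001551829419978735 -0.04846675268003814 0.04846700111512441 -0.0032018322482654125 [0.4989 0.251  0.0981]
0.006 tab 0.01462104141386288 -0.04648026003511563 0.04872565468988447 0.3047646193838487 [0.4989 0.251  0.0981]
```

Call:
send_rows --moves '[{"ax": -2.9,"ay": -7.2,"az": 0,"tx": 0,"ty": 0,"tz": 0.01,"jaw": 0.3},{"ax": -2.9,"ay": -7.2,"az": 0,"tx": -0.02,"ty": 0.006,"tz": 0,"jaw": 0.3},{"ax": -2.9,"ay": -7.2,"az": 0,"tx": -0.025,"ty": 0.008,"tz": 0,"jaw": 0.3},{"ax": -2.9,"ay": -7.2,"az": 0,"tx": -0.025,"ty": 0.008,"tz": 0,"jaw": 0.3},{"ax": 0,"ay": 0,"az": 0,"tx": -0.022,"ty": 0.003,"tz": 0,"jaw": 0.3},{"ax": 0,"ay": 0,"az": 0,"tx": 0,"ty": 0,"tz": 0,"jaw": 0.3}]'

```text
t: 16.05
tcp_pos: [0.5045, 0.2572, 0.2634]
orientation: [3.125, 0.01, -1.927]
contact_force: [-0.5, -0.2, 1.0]
opening: 0.701
```

```bash
cat > gr.py <<'E'
from h import *
np.set_printoptions(precision=4,suppress=True)
o=env.get_obs();p=np.array(o['tcp_pos']);M=R.from_euler('xyz',o['orientation']).as_matrix()
print(o['joint_positions'].round(3),p,np.array(o['orientation']),o['t'],o['contact_force'],o['opening']);print(M)
cal=T('wrist');pic,dep=env.camera('wrist');save('g_%.2f.png'%o['t'],pic)
P=cloud(cal,dep,np.ones(dep.shape,bool))
g=P[(np.hypot(P[:,0]-.498,P[:,1]-.252)<.04)&(P[:,2]>.208)&(P[:,2]<.222)]
if len(g)>9: print('griptop',len(g),cv2.minAreaRect(g[:,:2].astype(np.float32)))
E
python3 gr.py
```

```text
[-1.232  0.656  1.268  1.654 -0.659  1.335 -1.776] [0.5045 0.2572 0.2634] [ 3.1249  0.0104 -1.9271] 16.05 [-0.5459 -0.2416  0.9702] 0.7010436080449378
[[-0.3488 -0.9371 -0.012 ]
 [-0.9371  0.3486  0.0156]
 [-0.0104  0.0166 -0.9998]]
griptop 1142 ((0.4966793954372406, 0.2526736259460449), (0.029735436663031578, 0.022098392248153687), 68.94487762451172)
```

Call:
send_rows --moves '[{"ax": -0.9,"ay": -0.7,"az": -1.1,"tx": -0.007,"ty": -0.005,"tz": 0,"jaw": 0.3},{"ax": 0,"ay": 0,"az": 0,"tx": 0,"ty": 0,"tz": -0.03,"jaw": 0.3},{"ax": 0,"ay": 0,"az": 0,"tx": 0,"ty": 0,"tz": -0.02,"jaw": 0.3},{"ax": 0,"ay": 0,"az": 0,"tx": 0,"ty": 0,"tz": 0,"jaw": 0.3}]'

```text
t: 16.5
tcp_pos: [0.5015, 0.2532, 0.2157]
orientation: [-3.135, 0.008, -1.944]
contact_force: [1.1, -0.1, 0.5]
opening: 0.701
```

```bash
python3 gr.py
```

```text
[-1.241  0.69   1.248  1.754 -0.703  1.217 -1.745] [0.5015 0.2532 0.2157] [-3.1352  0.0076 -1.9437] 16.5 [ 1.0904 -0.1347  0.4626] 0.7011162138327685
[[-0.3643 -0.9312  0.0087]
 [-0.9312  0.3644  0.0047]
 [-0.0076 -0.0064 -1.    ]]
griptop 1761 ((0.49680277705192566, 0.2525876462459564), (0.029650267213582993, 0.02234083041548729), 67.82810974121094)
```

Call:
send_rows --moves '[{"ax": -0.3,"ay": 0.5,"az": 0,"tx": -0.004,"ty": -0.001,"tz": -0.02,"jaw": 0.3},{"ax": 0,"ay": 0,"az": 0,"tx": -0.001,"ty": 0,"tz": -0.025,"jaw": 0.3},{"ax": 0,"ay": 0,"az": 0,"tx": 0,"ty": 0,"tz": -0.018,"jaw": 0.3},{"ax": 0,"ay": 0,"az": 0,"tx": 0,"ty": 0,"tz": 0,"jaw": 0.3}]'

```text
t: 16.95
tcp_pos: [0.5008, 0.2511, 0.1552]
orientation: [-3.136, 0.004, -1.945]
contact_force: [0.3, 0.3, 0.3]
opening: 0.702
```

```bash
python3 gr.py; python3 - <<'E'
from h import *
np.set_printoptions(precision=4,suppress=True)
o=env.get_obs();p=np.array(o['tcp_pos'])
a=np.radians(-22);n=np.array([np.cos(a),np.sin(a)]);gy=np.array([-n[1],n[0]])
for cam in ['side','scene']:
    cal=T(cam);pic,dep=env.camera(cam)
    P=cloud(cal,dep,np.ones(dep.shape,bool)); u=(P[:,:2]-[.4975,.2525])
    s=u@gy;x=u@n
    for z in np.arange(.14,.26,.01):
        k=(abs(x)<.03)&(abs(s)<.06)&(P[:,2]>=z)&(P[:,2]<z+.01)
        if k.sum(): print(cam,round(z,3),k.sum(),'s',np.percentile(s[k],[0,5,25,50,75,95,100]).round(3),'x',x[k].min(),x[k].max())
    save('f_%s.png'%cam,pic)
E
```

```text
[-1.206  0.744  1.182  1.837 -0.777  1.108 -1.68 ] [0.5008 0.2511 0.1552] [-3.1362  0.0041 -1.9451] 16.95 [0.2613 0.31   0.3215] 0.7019919811347516
[[-0.3656 -0.9308  0.0065]
 [-0.9308  0.3656  0.0018]
 [-0.0041 -0.0054 -1.    ]]
griptop 5144 ((0.498264342546463, 0.25099968910217285), (0.07610318809747696, 0.026479393243789673), 68.5389175415039)
side 0.14 23 s [-0.059 -0.055 -0.054 -0.051 -0.047 -0.044 -0.043] x -0.006566966342232882 0.004741953219346558
side 0.15 27 s [-0.047 -0.046 -0.043 -0.037 -0.034 -0.024 -0.023] x -0.00657035391146899 0.004649604179733021
side 0.16 32 s [-0.035 -0.031 -0.024 -0.019 -0.016 -0.009 -0.003] x -0.010316497472021593 0.010295925516090178
side 0.17 29 s [-0.019 -0.019 -0.017 -0.016 -0.014 -0.003 -0.002] x -0.01033250196246526 0.010069316001593522
side 0.19 28 s [-0.042 -0.042 -0.038 -0.035  0.026  0.032  0.034] x -0.005893623620626078 0.014595859078185702
side 0.2 41 s [-0.045 -0.045 -0.042 -0.038  0.028  0.032  0.032] x -0.008114890511499486 0.014856441482159689
side 0.21 41 s [-0.046 -0.045 -0.043 -0.039 -0.03   0.033  0.038] x -0.00772557523938560
[... 1108 characters left out ...]
185662 0.016622766813014386
scene 0.2 112 s [-0.045 -0.034 -0.03   0.005  0.034  0.043  0.044] x -0.008294842417305355 0.01659285203576652
scene 0.21 148 s [-0.044 -0.032 -0.013 -0.001  0.018  0.043  0.045] x -0.0060902697905592905 0.016012744118768928
scene 0.22 62 s [-0.036 -0.035 -0.032 -0.03   0.036  0.043  0.044] x -0.007115081724521068 0.016352703106189616
scene 0.23 55 s [-0.054 -0.045 -0.034 -0.032  0.036  0.043  0.055] x -0.004903639919919259 0.017644868307444828
scene 0.24 112 s [-0.06  -0.057 -0.05   0.032  0.05   0.059  0.06 ] x -0.005598680305235663 0.018360848524198566
scene 0.25 89 s [-0.06  -0.058 -0.029  0.026  0.035  0.059  0.06 ] x -0.005987194418641542 0.02147212734046005
```

Call:
send_rows --moves '[{"ax": 0,"ay": 0,"az": 0,"tx": -0.004,"ty": 0.0015,"tz": -0.009,"jaw": 0.3},{"ax": 0,"ay": 0,"az": 0,"tx": 0,"ty": 0,"tz": 0,"jaw": 1},{"ax": 0,"ay": 0,"az": 0,"tx": 0,"ty": 0,"tz": 0,"jaw": 1},{"ax": 0,"ay": 0,"az": 0,"tx": 0,"ty": 0,"tz": 0,"jaw": 1},{"ax": 0,"ay": 0,"az": 0,"tx": 0,"ty": 0,"tz": 0,"jaw": 1},{"ax": 0,"ay": 0,"az": 0,"tx": 0,"ty": 0,"tz": 0,"jaw": 1}]'

```text
t: 17.7
tcp_pos: [0.4987, 0.253, 0.1502]
orientation: [-3.132, 0.009, -1.945]
contact_force: [-0.1, -0.2, -1.7]
opening: 0.344
```

Call:
send_rows --moves '[{"ax": 0,"ay": 0,"az": 0,"tx": 0,"ty": 0,"tz": 0.02,"jaw": 1},{"ax": 0,"ay": 0,"az": 0,"tx": 0,"ty": 0,"tz": 0.035,"jaw": 1},{"ax": 0,"ay": 0,"az": 0,"tx": 0,"ty": 0,"tz": 0.035,"jaw": 1},{"ax": 0,"ay": 0,"az": 0,"tx": 0,"ty": 0,"tz": 0.035,"jaw": 1},{"ax": 0,"ay": 0,"az": 0,"tx": 0,"ty": 0,"tz": 0.01,"jaw": 1}]'

```text
t: 18.2
tcp_pos: [0.4952, 0.2528, 0.2861]
orientation: [-3.138, 0.002, -1.945]
contact_force: [-0.6, 0.0, -4.9]
opening: 0.342
```

Call:
send_rows --moves '[{"ax": 0,"ay": 0,"az": 0,"tx": 0.005,"ty": -0.03,"tz": 0,"jaw": 1},{"ax": 0,"ay": 0,"az": 5,"tx": 0.01,"ty": -0.035,"tz": 0,"jaw": 1},{"ax": 0,"ay": 0,"az": 7,"tx": 0.015,"ty": -0.035,"tz": 0,"jaw": 1},{"ax": 0,"ay": 0,"az": 7,"tx": 0.015,"ty": -0.035,"tz": 0,"jaw": 1},{"ax": 0,"ay": 0,"az": 7,"tx": 0.015,"ty": -0.035,"tz": 0,"jaw": 1},{"ax": 0,"ay": 0,"az": 7,"tx": 0.013,"ty": -0.03,"tz": 0,"jaw": 1},{"ax": 0,"ay": 0,"az": 6,"tx": 0,"ty": -0.01,"tz": 0,"jaw": 1},{"ax": 0,"ay": 0,"az": 0,"tx": 0,"ty": 0,"tz": 0,"jaw": 1}]'

```text
t: 19.0
tcp_pos: [0.5658, 0.0388, 0.2776]
orientation: [3.136, 0.003, -1.23]
contact_force: [-0.5, 0.4, -4.2]
opening: 0.346
```

```bash
cat > st.py <<'E'
from h import *
np.set_printoptions(precision=4,suppress=True)
o=env.get_obs();p=np.array(o['tcp_pos']);M=R.from_euler('xyz',o['orientation']).as_matrix()
print(o['joint_positions'].round(3),p,np.array(o['orientation']),o['t'],o['contact_force'],o['opening']);print(M)
# gauge frame: gy=-toolx, gx=-tooly ; look
cal=T('wrist');pic,dep=env.camera('wrist');save('s_%.2f.png'%o['t'],pic);np.savez('s.npz',pic=pic,dep=dep,K=cal[0],d=cal[1],E=cal[2])
for n in ['stud_head','tab_mark','pointer_tip','notch_seat']:
    for r in env.spot_point(n,'wrist')[:2]:print(n,round(r['conf'],2),r['point'])
for cam in ['side','scene']:
    cal=T(cam);pic,dep=env.camera(cam);save('s_%s_%.2f.png'%(cam,o['t']),pic)
    for n,z in [('stud_head',.077),('notch_seat',p[2]-.1502+.0044),('grip',p[2]-.1502+.192)]:
        for r in env.spot_point(n,cam)[:2]:
            q=at_z(cal,r['point'],z)
            if np.hypot(q[0]-p[0],q[1]-p[1])<.1: print(cam,n,round(r['conf'],2),r['point'],q)
    P=cloud(cal,dep,np.ones(dep.shape,bool));m=(np.hypot(P[:,0]-.575,P[:,1]-.028)<.075)&(abs(P[:,2]-.045)<.004)
    print(m.sum(),cv2.minAreaRect(P[m][:,:2].astype(np.float32)))
E
python3 st.py
```

```text
[-0.755  0.518  1.001  1.623 -0.453  1.26  -0.899] [0.5658 0.0388 0.2776] [ 3.136   0.0029 -1.2305] 19.0 [-0.4673  0.4012 -4.2282] 0.34577938098344363
[[ 0.3338 -0.9426 -0.0062]
 [-0.9426 -0.3338  0.0009]
 [-0.0029  0.0056 -1.    ]]
stud_head 0.78 [266.4, 154.1]
tab_mark 0.54 [79.6, 23.4]
tab_mark 0.52 [242.4, 178.0]
pointer_tip 0.67 [263.1, 179.6]
pointer_tip 0.44 [24.7, 226.3]
notch_seat 0.98 [91.8, 34.0]
side stud_head 0.68 [279.6, 234.8] [0.5721 0.0191 0.077 ]
side notch_seat 0.96 [267.3, 194.4] [0.5718 0.1184 0.1318]
side grip 0.77 [271.1, 136.9] [0.5573 0.0699 0.3194]
874 ((0.5748528242111206, 0.028599707409739494), (0.09874629974365234, 0.09613672643899918), 87.86071014404297)
scene stud_head 0.64 [238.5, 202.2] [0.5773 0.0334 0.077 ]
scene notch_seat 0.73 [241.9, 186.4] [0.569  0.0395 0.1318]
899 ((0.5740286707878113, 0.03179500252008438), (0.09649620205163956, 0.0975508838891983), 88.56712341308594)
```

Call:
send_rows --moves '[{"ax": 0,"ay": 0,"az": 0,"tx": 0.006,"ty": -0.006,"tz": -0.01,"jaw": 1},{"ax": 0,"ay": 0,"az": 0,"tx": 0.004,"ty": -0.005,"tz": -0.015,"jaw": 1},{"ax": 0,"ay": 0,"az": 0,"tx": 0,"ty": 0,"tz": -0.005,"jaw": 1},{"ax": 0,"ay": 0,"az": 0,"tx": 0,"ty": 0,"tz": 0,"jaw": 1}]'

```text
t: 20.05
tcp_pos: [0.5771, 0.0291, 0.2451]
orientation: [3.136, 0.002, -1.229]
contact_force: [-1.3, 0.8, -4.6]
opening: 0.345
```

```bash
cat > foot.py <<'E'
from h import *
np.set_printoptions(precision=4,suppress=True)
o=env.get_obs();p=np.array(o['tcp_pos']);M=R.from_euler('xyz',o['orientation']).as_matrix()
print(o['joint_positions'].round(3),p,np.array(o['orientation']),o['t'],o['contact_force'])
gx=-M[:,1];gy=-M[:,0]; zu=p[2]-.1502
for cam in ['side','scene']:
    cal=T(cam);pic,dep=env.camera(cam);save('ft_%s_%.2f.png'%(cam,o['t']),pic)
    P=cloud(cal,dep,np.ones(dep.shape,bool)); u=P-p; x=u@gx;y=u@gy
    for nm,a,b in [('foot',.012,.036),('dial',.07,.15),('grip',.166,.174)]:
        k=(abs(x)<.05)&(abs(y)<.08)&(P[:,2]>zu+a)&(P[:,2]<zu+b)
        print(cam,nm,k.sum(),'x',np.percentile(x[k],[1,10,50,90,99]).round(4),'y',np.percentile(y[k],[1,10,50,90,99]).round(4))
    k=(np.hypot(P[:,0]-.575,P[:,1]-.028)<.03)&(P[:,2]>.066)&(P[:,2]<zu-.003)
    print(cam,'stud x',np.percentile(x[k],[2,50,98]).round(4) if k.any() else 0)
    for r in env.spot_point('stud_head',cam)[:1]: print(r['conf'],at_z(cal,r['point'],.077))
E
python3 foot.py
```

```text
[-0.708  0.558  0.971  1.651 -0.487  1.202 -0.853] [0.5771 0.0291 0.2451] [ 3.1365  0.0023 -1.2291] 20.05 [-1.2616  0.7588 -4.6011]
side foot 290 x [-0.0304 -0.0294 -0.0275  0.0073  0.0185] y [-0.0431 -0.0417 -0.0312  0.0248  0.0376]
side dial 1172 x [-0.0108 -0.0098 -0.0086 -0.0068 -0.0006] y [-0.0676 -0.0593 -0.0127  0.044   0.06  ]
side grip 53 x [-0.0145 -0.0136 -0.0122  0.002   0.0053] y [-0.0188 -0.0158 -0.0128  0.0069  0.0115]
side stud x [-0.0112 -0.0083 -0.0069]
0.82 [0.5743 0.0153 0.077 ]
scene foot 240 x [-0.0254 -0.0074  0.0197  0.0215  0.0229] y [-0.0394 -0.0309  0.0122  0.0401  0.0407]
scene dial 1208 x [-0.0087 -0.0075 -0.0058  0.0018  0.0041] y [-0.0619 -0.0506  0.0027  0.0534  0.0669]
scene grip 43 x [-0.0062 -0.0016  0.0079  0.01    0.0121] y [-0.0113 -0.0081  0.0076  0.0171  0.0241]
scene stud x [0.0011 0.0068 0.0105]
0.81 [0.5796 0.0289 0.077 ]
```

Call:
send_rows --moves '[{"ax": 0,"ay": 0,"az": 0,"tx": 0.0025,"ty": 0.001,"tz": -0.01,"jaw": 1},{"ax": 0,"ay": 0,"az": 0,"tx": 0,"ty": 0,"tz": -0.005,"jaw": 1},{"ax": 0,"ay": 0,"az": 0,"tx": 0,"ty": 0,"tz": 0,"jaw": 1}]'

```text
t: 20.55
tcp_pos: [0.5807, 0.031, 0.2311]
orientation: [3.14, 0.002, -1.227]
contact_force: [-1.2, 0.4, -4.4]
opening: 0.338
```

Call:
send_rows --moves '[{"ax": 0,"ay": 0,"az": 0,"tx": -0.0005,"ty": 0,"tz": -0.004,"jaw": 1},{"ax": 0,"ay": 0,"az": 0,"tx": 0,"ty": 0,"tz": -0.002,"jaw": 1},{"ax": 0,"ay": 0,"az": 0,"tx": 0,"ty": 0,"tz": 0,"jaw": 1}]'

```text
t: 20.85
tcp_pos: [0.58, 0.0312, 0.2244]
orientation: [3.14, 0.002, -1.227]
contact_force: [-0.5, -0.2, -4.2]
opening: 0.341
```

```bash
python3 foot.py
```

```text
[-0.7    0.577  0.955  1.679 -0.509  1.158 -0.836] [0.58   0.0312 0.2244] [ 3.1399  0.002  -1.2271] 20.85 [-0.4609 -0.1889 -4.2449]
side foot 277 x [-0.0304 -0.0295 -0.0273  0.0089  0.019 ] y [-0.0429 -0.0418 -0.0313  0.0241  0.0368]
side dial 1129 x [-0.0109 -0.0098 -0.0086 -0.0067 -0.0008] y [-0.0682 -0.0594 -0.0121  0.0442  0.06  ]
side grip 49 x [-0.0153 -0.0131 -0.012   0.0018  0.0086] y [-0.0163 -0.0157 -0.0127  0.0089  0.0132]
side stud x 0
0.65 [0.577  0.0212 0.077 ]
scene foot 224 x [-0.0274 -0.0077  0.0195  0.0214  0.023 ] y [-0.0392 -0.0301  0.0126  0.0399  0.0408]
scene dial 1164 x [-0.0093 -0.0078 -0.006   0.0014  0.0039] y [-0.0621 -0.0513  0.0021  0.0532  0.0667]
scene grip 44 x [-0.0045 -0.0011  0.0074  0.0089  0.0102] y [-0.0214 -0.0113  0.0049  0.0164  0.0202]
scene stud x 0
0.74 [0.5776 0.0305 0.077 ]
```

Call:
send_rows --moves '[{"ax": 0,"ay": 0,"az": 0,"tx": 0,"ty": -0.001,"tz": -0.002,"jaw": 1},{"ax": 0,"ay": 0,"az": 0,"tx": 0,"ty": 0,"tz": -0.002,"jaw": 1}]'

```text
t: 21.25
tcp_pos: [0.5813, 0.0307, 0.2231]
orientation: [-3.139, 0.003, -1.227]
contact_force: [-1.8, 1.5, 7.0]
opening: 0.345
```

Call:
send_rows --moves '[{"ax": 0,"ay": 0,"az": 0,"tx": 0,"ty": 0,"tz": 0,"jaw": 1},{"ax": 0,"ay": 0,"az": 0,"tx": 0,"ty": 0,"tz": 0,"jaw": 1},{"ax": 0,"ay": 0,"az": 0,"tx": 0,"ty": 0,"tz": -0.0005,"jaw": 1}]'

```text
t: 21.55
tcp_pos: [0.5814, 0.0311, 0.2231]
orientation: [-3.138, 0.004, -1.226]
contact_force: [0.3, 1.6, 1.9]
opening: 0.34
```

```bash
python3 st.py; python3 foot.py | grep -E 'foot|dial'; python3 - <<'E'
from h import *
f=np.load('s.npz');save('v8.png',cv2.resize(f['pic'][120:240,180:340],(800,600),interpolation=cv2.INTER_CUBIC))
E
```

```text
[-0.696  0.577  0.952  1.682 -0.514  1.151 -0.831] [0.5814 0.0311 0.2231] [-3.1379  0.0042 -1.2263] 21.55 [0.3318 1.6292 1.8766] 0.34026955126300096
[[ 0.3377 -0.9412  0.0021]
 [-0.9412 -0.3377  0.0052]
 [-0.0042 -0.0037 -1.    ]]
stud_head 0.4 [417.5, 55.2]
tab_mark 0.68 [239.0, 180.4]
tab_mark 0.42 [44.4, 28.0]
pointer_tip 0.66 [42.3, 28.2]
pointer_tip 0.62 [254.6, 180.2]
notch_seat 0.84 [8.7, 245.7]
notch_seat 0.68 [62.2, 35.0]
side stud_head 0.65 [278.4, 234.0] [0.5703 0.0227 0.077 ]
side grip 0.78 [283.8, 164.6] [0.5777 0.0363 0.2649]
693 ((0.5744749903678894, 0.02864573895931244), (0.09709668904542923, 0.09489477425813675), 88.76966857910156)
scene stud_head 0.94 [239.7, 203.1] [0.5774 0.0379 0.077 ]
scene notch_seat 0.86 [237.3, 203.9] [0.5837 0.0356 0.0773]
632 ((0.5745047330856323, 0.031708523631095886), (0.09570328891277313, 0.09822123497724533), 88.46891021728516)
side foot 279 x [-0.0312 -0.0298 -0.0279  0.0084  0.019 ] y [-0.0423 -0.041  -0.0312  0.024   0.0378]
side dial 1123 x [-0.011  -0.01   -0.0087 -0.007  -0.0009] y [-0.0677 -0.0584 -0.011   0.0445  0.06  ]
scene foot 231 x [-0.0285 -0.0076  0.0189  0.021   0.0224] y [-0.0385 -0.0285  0.0147  0.0409  0.0418]
scene dial 1165 x [-0.0092 -0.008  -0.0063  0.0011  0.0034] y [-0.0621 -0.0511  0.0023  0.0533  0.0671]
```

View pics/v8.png

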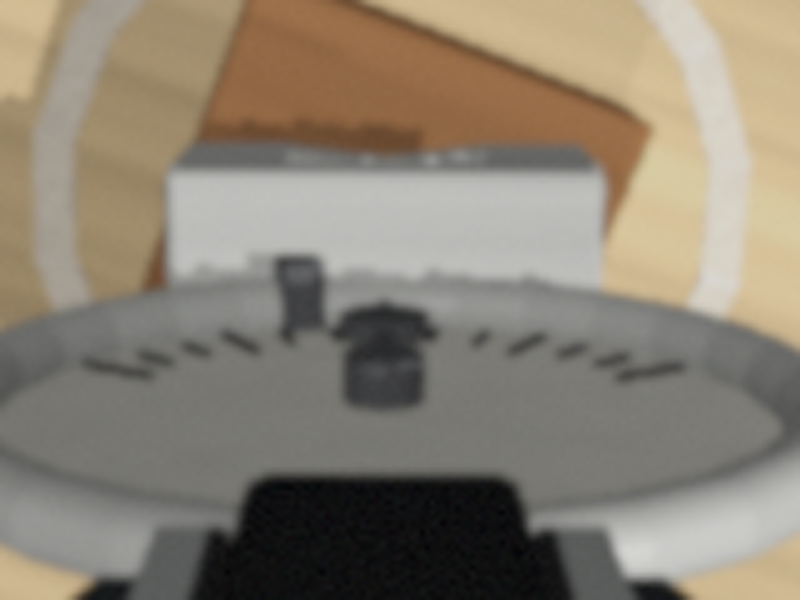

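Call:
send_rows --moves '[{"ax": -2.17,"ay": -0.78,"az": 0,"tx": -0.0025,"ty": 0.0055,"tz": -0.0003,"jaw": 1},{"ax": -2.17,"ay": -0.78,"az": 0,"tx": -0.0025,"ty": 0.0055,"tz": -0.0005,"jaw": 1},{"ax": -2.17,"ay": -0.78,"az": 0,"tx": -0.0022,"ty": 0.0055,"tz": -0.0008,"jaw": 1},{"ax": 0,"ay": 0,"az": 0,"tx": 0,"ty": 0,"tz": 0,"jaw": 1}]'

```text
t: 22.8
tcp_pos: [0.5746, 0.049, 0.2216]
orientation: [-3.135, -0.118, -1.227]
contact_force: [0.0, -0.6, -4.3]
opening: 0.343
```

```bash
cat > rk.py <<'E'
from h import *
np.set_printoptions(precision=4,suppress=True)
B=np.array([.576,.029,.077])
o=env.get_obs();p=np.array(o['tcp_pos']);M=R.from_euler('xyz',o['orientation']).as_matrix()
gx=-M[:,1];gy=-M[:,0];gz=-M[:,2]
print(p,o['t'],o['contact_force'],'tilt',np.arcsin(gz@[-.3377,.9412,0]),'other',gz@[.9412,.3377,0],'q',o['joint_positions'].round(2))
r=p-B;print('TCP from ball, gauge axes',r@gx,r@gy,r@gz,'seat if .0045/.146:',p+(-.0045)*gx-.1461*gz)
E
python3 rk.py; python3 blk.py
```

```text
[0.5746 0.049  0.2216] 22.8 [ 0.0442 -0.6014 -4.3337] tilt 0.11827150338929406 other -0.00602200333093537 q [-0.86  0.58  1.03  1.73 -0.44  1.07 -0.94]
TCP from ball, gauge axes 0.0063276789027917795 0.002129699721170953 0.1458568363952344 seat if .0045/.146: [0.577  0.0316 0.0765]
side 0.57 [279.7, 233.3] [0.5743 0.0243 0.077 ]
740 ((0.5745423436164856, 0.029381291940808296), (0.09784868359565735, 0.09523655474185944), 88.4232177734375)
scene 0.61 [237.0, 201.8] [0.5789 0.0297 0.077 ]
657 ((0.5753000378608704, 0.0312759205698967), (0.09648877382278442, 0.09723036736249924), 89.24085235595703)
[0.5746 0.0471 0.222 ] [-3.1349 -0.1153 -1.2316] [-0.0967  2.8124 -5.1965]
```

Call:
send_rows --moves '[{"ax": -2.2,"ay": -0.79,"az": 0,"tx": -0.0024,"ty": 0.005,"tz": -0.001,"jaw": 1},{"ax": -2.2,"ay": -0.79,"az": 0,"tx": -0.0022,"ty": 0.005,"tz": -0.0013,"jaw": 1},{"ax": -2.2,"ay": -0.79,"az": 0,"tx": -0.0022,"ty": 0.005,"tz": -0.0015,"jaw": 1},{"ax": -2.2,"ay": -0.79,"az": 0,"tx": -0.002,"ty": 0.005,"tz": -0.0018,"jaw": 1},{"ax": 0,"ay": 0,"az": 0,"tx": 0,"ty": 0,"tz": 0,"jaw": 1}]'

```text
t: 23.5
tcp_pos: [0.5672, 0.0691, 0.2177]
orientation: [-3.127, -0.271, -1.239]
contact_force: [-0.3, 0.2, -4.3]
opening: 0.344
```

```bash
python3 rk.py; python3 blk.py
```

```text
[0.5672 0.0691 0.2177] 23.5 [-0.2544  0.2    -4.2632] tilt 0.2708849956931672 other -0.011223446350772243 q [-1.05  0.63  1.13  1.78 -0.37  0.98 -1.08]
TCP from ball, gauge axes 0.006847106986449693 0.0016489583126233884 0.146381538699593 seat if .0045/.146: [0.5777 0.0313 0.0769]
side 0.68 [282.4, 234.2] [0.5795 0.0193 0.077 ]
762 ((0.5744227170944214, 0.0290928166359663), (0.09690487384796143, 0.09641531854867935), 89.30760192871094)
scene 0.91 [237.2, 201.0] [0.5766 0.028  0.077 ]
scene 0.26 [238.1, 204.9] [0.5845 0.0394 0.077 ]
648 ((0.575195848941803, 0.03158855438232422), (0.09696046262979507, 0.09765954315662384), 89.23916625976562)
[0.5673 0.067  0.2184] [-3.1256 -0.2689 -1.2435] [-0.0102  4.8683 -5.0533]
```

Call:
send_rows --moves '[{"ax": 0,"ay": 0,"az": 0,"tx": -0.002,"ty": -0.001,"tz": -0.0015,"jaw": 1},{"ax": 0,"ay": 0,"az": 0,"tx": 0,"ty": 0,"tz": -0.001,"jaw": 1}]'

```text
t: 23.9
tcp_pos: [0.5672, 0.0664, 0.2174]
orientation: [-3.12, -0.265, -1.246]
contact_force: [-2.9, 6.2, 4.7]
opening: 0.345
```

Call:
send_rows --moves '[{"ax": 0,"ay": 0,"az": 0,"tx": 0,"ty": 0,"tz": 0,"jaw": 1},{"ax": 0,"ay": 0,"az": 0,"tx": 0,"ty": 0,"tz": 0,"jaw": 1},{"ax": 0,"ay": 0,"az": 0,"tx": 0,"ty": 0,"tz": 0,"jaw": 1},{"ax": 0,"ay": 0,"az": 0,"tx": 0,"ty": 0,"tz": 0,"jaw": 1},{"ax": 0,"ay": 0,"az": 0,"tx": 0,"ty": 0,"tz": 0,"jaw": 1},{"ax": 0,"ay": 0,"az": 0,"tx": 0,"ty": 0,"tz": 0,"jaw": 1},{"ax": 0,"ay": 0,"az": 0,"tx": 0,"ty": 0,"tz": 0,"jaw": 1},{"ax": 0,"ay": 0,"az": 0,"tx": 0,"ty": 0,"tz": 0,"jaw": 1}]'

```text
t: 24.7
tcp_pos: [0.5669, 0.0656, 0.2177]
orientation: [-3.119, -0.259, -1.25]
contact_force: [-1.2, 4.4, -2.3]
opening: 0.341
```

Call:
send_rows --moves '[{"ax": 0,"ay": 0,"az": 0,"tx": 0,"ty": 0,"tz": -0.0005,"jaw": 1},{"ax": 0,"ay": 0,"az": 0,"tx": 0,"ty": 0,"tz": 0,"jaw": 1},{"ax": 0,"ay": 0,"az": 0,"tx": 0,"ty": 0,"tz": -0.0005,"jaw": 1},{"ax": 0,"ay": 0,"az": 0,"tx": 0,"ty": 0,"tz": 0,"jaw": 1},{"ax": 0,"ay": 0,"az": 0,"tx": 0,"ty": 0,"tz": 0,"jaw": 1}]'

```text
t: 25.2
tcp_pos: [0.567, 0.0656, 0.2177]
orientation: [-3.119, -0.259, -1.25]
contact_force: [-1.6, 4.8, -1.7]
opening: 0.345
```

```bash
python3 rk.py; python3 foot.py|grep foot; python3 - <<'E'
from h import *
o=env.get_obs();pic,dep=env.camera('wrist');save('r_%.2f.png'%o['t'],pic)
for n in ['tab_mark','pointer_tip']:
    for r in env.spot_point(n,'wrist')[:2]:print(n,round(r['conf'],2),r['point'])
save('v9.png',cv2.resize(pic[120:240,180:340],(800,600),interpolation=cv2.INTER_CUBIC))
E
```

```text
[0.567  0.0656 0.2177] 25.2 [-1.5592  4.7864 -1.6556] tilt 0.25975862187691273 other -0.01637015235263748 q [-1.04  0.62  1.13  1.79 -0.38  0.98 -1.07]
TCP from ball, gauge axes 0.006306786916388728 0.000216637546912974 0.14554983766543317 seat if .0045/.146: [0.5777 0.0296 0.0765]
side foot 294 x [-0.0304 -0.0294 -0.0253  0.0092  0.0195] y [-0.0413 -0.0401 -0.031   0.0309  0.0399]
scene foot 208 x [-0.0111  0.0079  0.0195  0.0216  0.0225] y [-0.0374 -0.0285  0.0137  0.0408  0.0419]
tab_mark 0.47 [236.6, 6.8]
tab_mark 0.46 [237.5, 178.2]
pointer_tip 0.7 [241.7, 178.1]
```

View pics/v9.png

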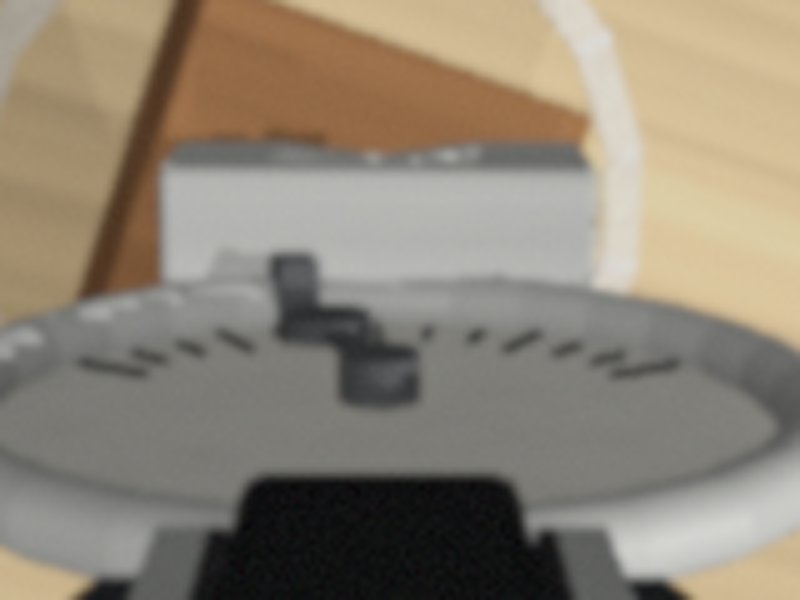

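The wrist view shows the pointer's bob at (325,325) and its tip just under the tab; the tab's inner edge is at (297,312). A little more tilt is needed, about 0.02 rad, and I'll also shift the seat slightly along the notch.

Call:
send_rows --moves '[{"ax": -0.9,"ay": -0.3,"az": 0.3,"tx": -0.002,"ty": 0.0018,"tz": 0.0015,"jaw": 1},{"ax": -0.9,"ay": -0.3,"az": 0.3,"tx": -0.0015,"ty": 0.0018,"tz": -0.0005,"jaw": 1},{"ax": 0,"ay": 0,"az": 0,"tx": 0,"ty": 0,"tz": -0.0015,"jaw": 1},{"ax": 0,"ay": 0,"az": 0,"tx": 0,"ty": 0,"tz": -0.001,"jaw": 1}]'

```text
t: 25.95
tcp_pos: [0.5647, 0.0697, 0.2176]
orientation: [-3.116, -0.298, -1.238]
contact_force: [-3.9, 5.7, 7.9]
opening: 0.341
```

```bash
python3 rk.py
```

```text
[0.5647 0.0697 0.2176] 25.95 [-3.9225  5.6638  7.8872] tilt 0.29827681449343535 other -0.021801239029816448 q [-1.08  0.64  1.15  1.8  -0.36  0.96 -1.09]
TCP from ball, gauge axes 0.006299816660507727 -0.0009966852586271778 0.14666050442984654 seat if .0045/.146: [0.5779 0.0289 0.0779]
```

Call:
send_rows --moves '[{"ax": 0,"ay": 0,"az": 0,"tx": 0,"ty": 0,"tz": 0,"jaw": 1},{"ax": 0,"ay": 0,"az": 0,"tx": 0,"ty": 0,"tz": 0,"jaw": 1},{"ax": 0,"ay": 0,"az": 0,"tx": 0,"ty": 0,"tz": 0,"jaw": 1},{"ax": 0,"ay": 0,"az": 0,"tx": 0,"ty": 0,"tz": 0,"jaw": 1},{"ax": 0,"ay": 0,"az": 0,"tx": 0,"ty": 0,"tz": 0,"jaw": 1},{"ax": 0,"ay": 0,"az": 0,"tx": 0,"ty": 0,"tz": 0,"jaw": 1},{"ax": 0,"ay": 0,"az": 0,"tx": 0,"ty": 0,"tz": 0,"jaw": 1},{"ax": 0,"ay": 0,"az": 0,"tx": 0,"ty": 0,"tz": 0,"jaw": 1}]'

```text
t: 26.75
tcp_pos: [0.564, 0.0703, 0.2174]
orientation: [-3.118, -0.302, -1.235]
contact_force: [-1.8, 3.1, -1.6]
opening: 0.343
```

Call:
send_rows --moves '[{"ax": 0,"ay": 0,"az": 0,"tx": 0,"ty": 0,"tz": 0,"jaw": 1},{"ax": 0,"ay": 0,"az": 0,"tx": 0,"ty": 0,"tz": 0,"jaw": 1},{"ax": 0,"ay": 0,"az": 0,"tx": 0,"ty": 0,"tz": 0,"jaw": 1},{"ax": 0,"ay": 0,"az": 0,"tx": 0,"ty": 0,"tz": 0,"jaw": 1},{"ax": 0,"ay": 0,"az": 0,"tx": 0,"ty": 0,"tz": 0,"jaw": 1},{"ax": 0,"ay": 0,"az": 0,"tx": 0,"ty": 0,"tz": -0.0003,"jaw": 1}]'

```text
t: 27.35
tcp_pos: [0.5641, 0.0703, 0.2173]
orientation: [-3.118, -0.302, -1.235]
contact_force: [-2.2, 3.4, 2.4]
opening: 0.344
```

```bash
python3 rk.py; python3 foot.py|grep foot; python3 blk.py; python3 - <<'E'
from h import *
o=env.get_obs();cal=T('wrist');pic,dep=env.camera('wrist');save('r_%.2f.png'%o['t'],pic)
for n in ['tab_mark','pointer_tip']:
    for r in env.spot_point(n,'wrist')[:2]:print(n,round(r['conf'],2),r['point'])
# predicted tip/tab pixels from the gauge model (tool axes)
M=R.from_euler('xyz',o['orientation']).as_matrix();p=np.array(o['tcp_pos']);gx,gy,gz=-M[:,1],-M[:,0],-M[:,2]
c=p-.0038*gx-.1502*gz+.1*gz+.009*gx
for a in [0,.2,.25,.28,.3,.33]: print(a,(proj(cal,c+.054*(np.sin(a)*gy-np.cos(a)*gz))[0]-[180,120])*5,'hub',(proj(cal,c)[0]-[180,120])*5)
save('v10.png',cv2.resize(pic[150:210,200:280],(800,600),interpolation=cv2.INTER_CUBIC))
E
```

```text
[0.5641 0.0703 0.2173] 27.35 [-2.2065  3.3975  2.4316] tilt 0.30162802742772354 other -0.02147828165279057 q [-1.09  0.64  1.15  1.81 -0.36  0.95 -1.09]
TCP from ball, gauge axes 0.005947049126675229 -0.0006990793349880116 0.14659969940964818 seat if .0045/.146: [0.5775 0.029  0.0777]
side foot 283 x [-0.0308 -0.03   -0.0259  0.0089  0.0196] y [-0.0414 -0.0402 -0.0286  0.03    0.038 ]
scene foot 201 x [-0.0043  0.0085  0.0191  0.021   0.022 ] y [-0.0372 -0.0265  0.0147  0.0387  0.0414]
side 0.72 [370.5, 274.7] [ 0.7177 -0.1645  0.077 ]
247 ((0.7433096766471863, -0.14666754007339478), (0.10339099913835526, 0.09119419008493423), 84.01956176757812)
scene 0.95 [237.4, 203.9] [0.5833 0.0356 0.077 ]
658 ((0.5748024582862854, 0.031068559736013412), (0.09814547747373581, 0.09613369405269623), 88.88810729980469)
[0.5641 0.0703 0.2173] [-3.1176 -0.3015 -1.235 ] [-2.3152  3.9403  2.5422]
tab_mark 0.44 [240.0, 179.4]
pointer_tip 0.57 [238.9, 178.9]
0 [385.45758198 266.4780553 ] hub [387.0474296  347.01630849]
0.2 [325.11815598 267.753108  ] hub [387.0474296  347.01630849]
0.25 [310.17043056 268.48401674] hub [387.0474296  347.01630849]
0.28 [301.24394479 269.00181302] hub [387.0474296  347.01630849]
0.3 [295.31292639 269.3800541 ] hub [387.0474296  347.01630849]
0.33 [286.44928679 269.99700932] hub [387.0474296  347.01630849]
```

View pics/v10.png

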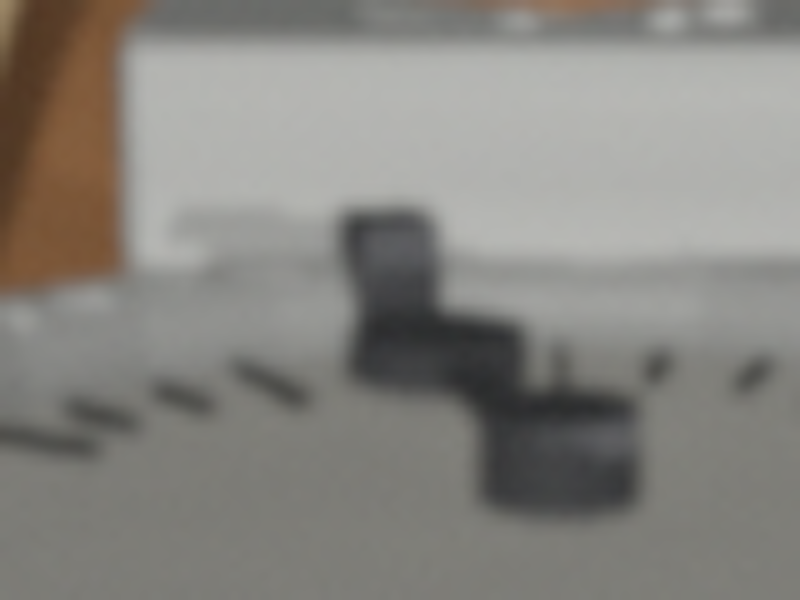

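The pointer tip is within about 1 mm of the tab. The seat looks about 3 mm off along the notch because the foot stuck to the ball while the tool leaned, so I'll lift slightly, take the lean out and reseat.

Call:
send_rows --moves '[{"ax": 0,"ay": 0,"az": 0,"tx": 0,"ty": 0,"tz": 0.004,"jaw": 1},{"ax": 0,"ay": 1.2,"az": 0,"tx": 0.0004,"ty": -0.001,"tz": 0,"jaw": 1},{"ax": 0,"ay": 0,"az": 0,"tx": 0,"ty": 0,"tz": 0,"jaw": 1}]'

```text
t: 28.2
tcp_pos: [0.5643, 0.0678, 0.2212]
orientation: [-3.141, -0.296, -1.229]
contact_force: [-1.0, 2.0, -4.1]
opening: 0.346
```

```bash
python3 rk.py; python3 foot.py
```

```text
[0.5643 0.0678 0.2212] 28.2 [-0.9877  1.9548 -4.0762] tilt 0.29616235598653406 other 0.0001939861392312955 q [-1.07  0.64  1.14  1.78 -0.35  0.99 -1.09]
TCP from ball, gauge axes 0.002055671850515775 -0.0034123024376168827 0.14974837807838415 seat if .0045/.146: [0.5744 0.0261 0.0815]
[-1.068  0.642  1.144  1.779 -0.353  0.993 -1.086] [0.5643 0.0678 0.2212] [-3.141  -0.2962 -1.2289] 28.2 [-0.9877  1.9548 -4.0762]
side foot 282 x [-0.0308 -0.0296 -0.0262  0.0095  0.0195] y [-0.0415 -0.0402 -0.0279  0.0302  0.0394]
side dial 1063 x [-0.0111 -0.01   -0.0087 -0.0068 -0.0008] y [-0.0674 -0.0602 -0.0133  0.0411  0.0599]
side grip 79 x [-0.0146 -0.0131 -0.0066  0.0005  0.0069] y [-0.042  -0.0359 -0.0154  0.0038  0.0125]
side stud x 0
0.97 [0.5739 0.0197 0.077 ]
scene foot 206 x [-0.0034  0.0092  0.0193  0.0211  0.022 ] y [-0.0373 -0.0283  0.0135  0.0389  0.0413]
scene dial 1188 x [-0.0095 -0.0081 -0.0062  0.001   0.0035] y [-0.062  -0.0489  0.0004  0.0503  0.0665]
scene grip 70 x [-0.0043 -0.0029  0.0032  0.009   0.0103] y [-0.04   -0.0332 -0.0168  0.0091  0.0146]
scene stud x 0
0.9 [0.588  0.0432 0.077 ]
```

Call:
send_rows --moves '[{"ax": 0,"ay": 0,"az": 0,"tx": 0.0004,"ty": 0.003,"tz": -0.001,"jaw": 1},{"ax": 0,"ay": 0,"az": 0,"tx": 0,"ty": 0,"tz": -0.0025,"jaw": 1},{"ax": 0,"ay": 0,"az": 0,"tx": 0,"ty": 0,"tz": -0.0015,"jaw": 1},{"ax": 0,"ay": 0,"az": 0,"tx": 0,"ty": 0,"tz": 0,"jaw": 1}]'

```text
t: 28.8
tcp_pos: [0.5648, 0.0712, 0.2158]
orientation: [-3.139, -0.297, -1.229]
contact_force: [-0.6, 2.2, -2.3]
opening: 0.345
```

```bash
python3 rk.py
```

```text
[0.5648 0.0712 0.2158] 28.8 [-0.6124  2.1787 -2.3388] tilt 0.2969342105531685 other -0.0014969742151401313 q [-1.07  0.65  1.14  1.79 -0.36  0.98 -1.09]
TCP from ball, gauge axes 0.0039106078167096756 0.000980902847206533 0.14549571092850805 seat if .0045/.146: [0.5752 0.0295 0.0761]
```

Call:
send_rows --moves '[{"ax": 0.6,"ay": 0.2,"az": 0,"tx": 0.0005,"ty": -0.0013,"tz": 0,"jaw": 1},{"ax": 0,"ay": 0,"az": 0,"tx": 0,"ty": 0,"tz": -0.0008,"jaw": 1},{"ax": 0,"ay": 0,"az": 0,"tx": 0,"ty": 0,"tz": 0,"jaw": 1},{"ax": 0,"ay": 0,"az": 0,"tx": 0,"ty": 0,"tz": 0,"jaw": 1},{"ax": 0,"ay": 0,"az": 0,"tx": 0,"ty": 0,"tz": 0,"jaw": 1},{"ax": 0,"ay": 0,"az": 0,"tx": 0,"ty": 0,"tz": 0,"jaw": 1},{"ax": 0,"ay": 0,"az": 0,"tx": 0,"ty": 0,"tz": 0,"jaw": 1},{"ax": 0,"ay": 0,"az": 0,"tx": 0,"ty": 0,"tz": 0,"jaw": 1}]'

```text
t: 29.6
tcp_pos: [0.5655, 0.0694, 0.2164]
orientation: [-3.138, -0.283, -1.23]
contact_force: [-1.9, 3.0, -0.0]
opening: 0.341
```

Call:
send_rows --moves '[{"ax": 0,"ay": 0,"az": 0,"tx": 0,"ty": 0,"tz": 0,"jaw": 1},{"ax": 0,"ay": 0,"az": 0,"tx": 0,"ty": 0,"tz": 0,"jaw": 1},{"ax": 0,"ay": 0,"az": 0,"tx": 0,"ty": 0,"tz": 0,"jaw": 1},{"ax": 0,"ay": 0,"az": 0,"tx": 0,"ty": 0,"tz": 0,"jaw": 1},{"ax": 0,"ay": 0,"az": 0,"tx": 0,"ty": 0,"tz": 0,"jaw": 1},{"ax": 0,"ay": 0,"az": 0,"tx": 0,"ty": 0,"tz": 0,"jaw": 1},{"ax": 0,"ay": 0,"az": 0,"tx": 0,"ty": 0,"tz": -0.0004,"jaw": 1},{"ax": 0,"ay": 0,"az": 0,"tx": 0,"ty": 0,"tz": -0.0004,"jaw": 1}]'

```text
t: 30.4
tcp_pos: [0.5659, 0.0696, 0.2162]
orientation: [-3.137, -0.284, -1.23]
contact_force: [-3.6, 3.4, 7.0]
opening: 0.343
```

```bash
python3 rk.py; python3 - <<'E'
from h import *
np.set_printoptions(precision=4,suppress=True)
o=env.get_obs();pic,dep=env.camera('wrist')
for n in ['tab_mark','pointer_tip']:
    for r in env.spot_point(n,'wrist')[:2]:print(n,round(r['conf'],2),r['point'])
save('v11.png',cv2.resize(pic[150:210,200:280],(800,600),interpolation=cv2.INTER_CUBIC))
for cam in ['side','scene']:
    cal=T(cam);pic,dep=env.camera(cam);save('end_%s.png'%cam,pic)
    P=cloud(cal,dep,np.ones(dep.shape,bool))
    for nm,x,y,z,r in [('block',.575,.029,.045,.075),('roll',.396,.02,.04,.06),('box',.758,-.108,.05,.12),('beaker',.748,.093,.07,.05)]:
        m=(np.hypot(P[:,0]-x,P[:,1]-y)<r)&(abs(P[:,2]-z)<.008);print(cam,nm,cv2.minAreaRect(P[m][:,:2].astype(np.float32)) if m.sum()>5 else 0)
o=env.get_obs();print(o['tcp_pos'],o['contact_force'],o['t'])
E
```

```text
[0.5659 0.0696 0.2162] 30.4 [-3.6079  3.3781  7.001 ] tilt 0.2836717126661637 other -0.0036916949680274504 q [-1.06  0.64  1.13  1.78 -0.37  0.98 -1.08]
TCP from ball, gauge axes 0.004727819903435764 0.0009929513913277115 0.14529522911687792 seat if .0045/.146: [0.576  0.0298 0.076 ]
tab_mark 0.68 [257.8, 173.5]
tab_mark 0.57 [239.7, 181.6]
pointer_tip 0.87 [238.5, 180.4]
side block ((0.5743476748466492, 0.028687775135040283), (0.09672041237354279, 0.09577542543411255), 88.04346466064453)
side roll ((0.3965747356414795, 0.018012508749961853), (0.07947130501270294, 0.076677605509758), 81.10692596435547)
side box ((0.7580139636993408, -0.10861914604902267), (0.18314050137996674, 0.11283803731203079), 83.72221374511719)
side beaker ((0.7477709650993347, 0.08602151274681091), (0.06851126253604889, 0.0655837282538414), 39.94451141357422)
scene block ((0.5753071904182434, 0.03171265125274658), (0.09763336926698685, 0.09628019481897354), 87.69002532958984)
scene roll ((0.39195728302001953, 0.024995066225528717), (0.0811687558889389, 0.06920638680458069), 57.1472282409668)
scene box ((0.7585494518280029, -0.10696015506982803), (0.18459823727607727, 0.11186397075653076), 83.61488342285156)
scene beaker ((0.748077392578125, 0.08898159116506577), (0.06650668382644653, 0.06672610342502594), 28.272647857666016)
[0.5659 0.0696 0.2163] [-2.6745  4.1703  6.4994] 30.65
```

View pics/v11.png

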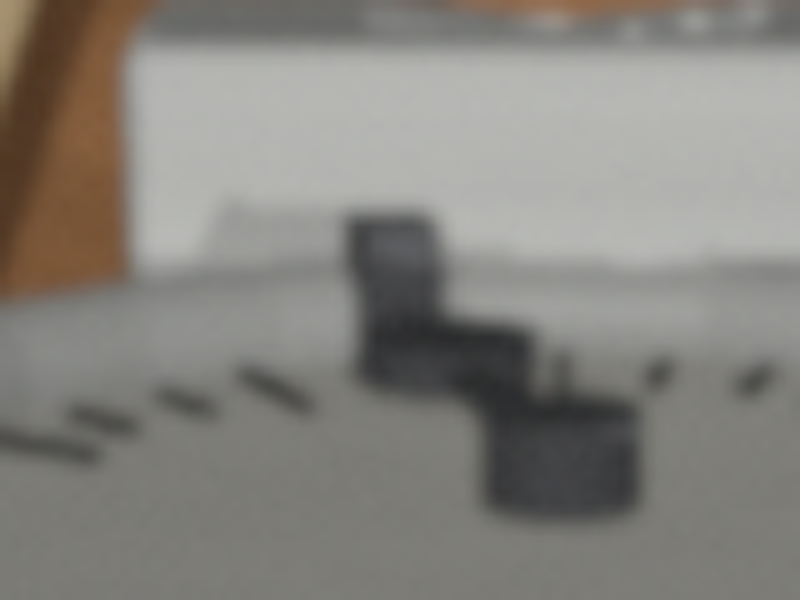

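The pointer's bob is centred at (447,355) from the hub at (563,460). At 0.72 of the pointer's length, that puts the tip at x ≈ 402, which is the middle of the tab. The seat, block and bystanders all check out, so I'm handing in.

```bash
python3 -c "
from h import *
print(env.hand_in()); o=env.get_obs(); print(o['t'],o['tcp_pos'],o['contact_force'],o['opening'])"
```

```text
the job is handed in; nothing more can be done
None
the job is handed in; nothing more can be done
```

The job is handed in at about 30.7 s of the 61 s allowed. The block stands in the ring, and the gripper is holding the silver gauge on the stud with its pointer on the tab. `env.hand_in()` gives no verdict, so what follows is from my own last checks.

**What I did:** I pushed the block into the ring with shut fingers, gripped the silver gauge by its grip and set its notch on the stud. I rocked it until the pointer reached the tab, then lifted it slightly once to reseat it.

**Last checks:**
- **Block:** its centre was at about (0.575, 0.030), and the ring's at (0.576, 0.029), so about 2 mm apart, and it lay flat.
- **Notch on the stud:** the computed seat came out within about 2 mm of the estimated ball centre. The gauge was pressing on the stud with about 11 N, and the jaws were closed on the grip at about 29 mm.
- **Pointer:** the tool was tilted 0.284 rad. The wrist picture put the pointer tip about 1 mm from the middle of the tab, estimated from its bob because the tab hides the tip.
- **Bystanders:** the roll and box were within their measurement scatter of where they started. The beaker's top measured 6–9 mm off an early, less reliable reading. I never went near it.

**What disagreed or went wrong:**
- **Fingertips:** they measured about 30 mm above the reported TCP. My first pushes went over the block, and one pressed lightly on the stud and moved the block about 15 mm, still flat.
- **Tab angle:** my estimates ranged from 0.25 to 0.30 rad, so I set the final tilt by the wrist picture.
- **Stud detections:** with the stud covered, the side and scene cameras' detections of it scattered by a centimetre or more, so I relied on depth measurements instead.

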